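# Clear the chips and cap the threaded pipe ends

### The job

Take the wooden scraper block and with it sweep all the steel chips off the pipe stand's plate into the tray along its front edge; don't push chips with the gripper. Only then screw every cap there is fully home on a pipe end, one to a pipe, whichever you like: set it on upright, turn it back until its thread drops into place, then screw it forward until its top sits flush on the pipe. Leave the scraper standing or lying on its rubber mat and the other things on the bench where they are.

Things in the scene. Friction and masses are not known exactly. Their poses are not given: they have to be found in the camera images.
- stand: Fixed pipe stand, origin on the bench; x points away from the robot, y left (may be yawed a little). Aluminium plate, x -75 to +140 mm, y -150 to +150 mm, top 40 mm above the bench; three upright pipe ends in a row at x +90 mm. Along its front edge a steel tray, x -185 to -75 mm, same width, walls 4 mm thick, 24 mm high. The chips start on the plate at x -65 to -5 mm.
- rim0 (a point): Centre of the top rim of the right pipe end (seen from the robot); z up. Pipe 56 mm across, rim 65 mm above the plate, a coarse three-start thread 68 mm across on its top 25 mm. Which way the thread starts face differs at every start and is not given. Other pipes alike, 100 mm apart.
- rim1 (a point): Same, the middle pipe end. Thread, seen from above: turning a cap back (anticlockwise) drops its lugs into the thread after at most 2.2 rad, by 6 to 8 mm, then meets a stop; turning forward (clockwise) 0.7 to 1.5 rad from there brings it home. Turned forward before that, it meets a stop, still about 16 mm up (cap's point above rim).
- rim2 (a point): Same, the left pipe end. A cap set down by chance on top of the stops (cap's point about 24 mm above the rim) first drops to about 16 mm when turned back; that is not yet the thread: turn it back farther. By chance a cap may drop in as it is set down. A cap drops by its own weight if its bar is held loosely; regrasp as needed.
- cap0_mid (a point): Centre, half-way up, of a dark steel screw cap, 84 mm across, 58 mm tall, open side down, 0.4 kg (2 or 3 caps are there; None if absent). From below: 20 mm skirt (74 mm across inside; three lugs inside leave 61 mm), 6 mm top plate, grip bar along x, 60 mm long, 18 mm thick (y), 32 mm high, its top 29 mm above this point.
- cap1_mid (a point): Another such cap, same size, same point. Height of this point above the pipe's rim: 16 to 22 mm while its lugs lie on top of the thread, 12.5 to 15.5 mm when they have dropped in, 9.5 mm screwed fully home (top plate on the rim).
- cap2_mid (a point): Another such cap, same size, same point. None if absent.
- chip0: Bright steel chip, a bent piece about 33 x 20 x 8 mm, lying flat; origin on its underside (None if absent; three to five are there).
- chip1: Bright steel chip, a bent piece about 33 x 20 x 8 mm, lying flat; origin on its underside (None if absent; three to five are there).
- chip2: Bright steel chip, a bent piece about 33 x 20 x 8 mm, lying flat; origin on its underside (None if absent; three to five are there).
- chip3: Bright steel chip, a bent piece about 33 x 20 x 8 mm, lying flat; origin on its underside (None if absent; three to five are there).
- chip4: Bright steel chip, a bent piece about 33 x 20 x 8 mm, lying flat; origin on its underside (None if absent; three to five are there).
- scraper_mid (a point): Centre, half-way up, of the wooden scraper block: 130 mm long (x), 30 mm thick (y), 30 mm high, with a square post 24 x 24 mm, 50 mm tall, on its middle; 80 mm tall in all, its working edge is the underside, 40 mm below this point. 0.2 kg.
- mat: Fixed black rubber mat, 140 mm (x) by 70 mm (y), 6 mm thick; the scraper stands on it at the start with its length along the mat's x. Origin on the bench under its centre.
- nipple: Bystander: threaded pipe nipple, 48 mm across, 70 mm tall, upright. Leave alone. Origin at the centre of its underside.
- socket: Bystander: plain dark steel socket ring, 52 mm across, 36 mm tall. Leave alone. Origin at the centre of its underside.
- coupling: Bystander: plain steel pipe coupling, 64 mm across, 50 mm tall. Leave alone. Origin at the centre of its underside.

How it is judged:
By the outcome, as a careful person would: the job done as asked, in the order asked, and still so for the second after the job is handed in, with the robot touching nothing.
Of cap0, cap1, cap2 only 2 to 3 are there at a start; the rules pass over those that are not, and their reading is None.
Of chip0, chip1, chip2, chip3, chip4 only 3 to 5 are there at a start; the rules pass over those that are not, and their reading is None.
At some moment in a run one of scraper, cap0, cap1, cap2 may be knocked a few centimetres aside while the robot is not near it.
Once in a run the grip may slacken for a moment while it holds something.
It also fails if it takes over 210 s, if anything falls off the work surface, if the arm or the gripper's body presses on something with over 40 N, if the wrist force passes 120 N, or if a joint passes its speed limit or range.

### The arm

A 6-joint arm with a two-finger parallel gripper is mounted at the origin on the work surface. World frame = base frame: x ahead of the robot, y to its left, z up, the work surface at z = 0. Lengths are in m, angles in rad, forces in N, time in s.
With the tool pointing down it reaches from about 0.35 to 0.775 m from the base axis. Payload 5.5 kg.
Tool frame: the origin (TCP) lies midway between the tips of the shut fingers; the grasp point (between the pads) lies 19 mm behind it; z points along the fingers, y is the direction in which the jaws open and shut (so a half turn about z gives the same grasp; the last joint's range is limited). The gripper opens to 85 mm and grips with 20 to 120 N. Pads are 22 mm wide; open, the fingers measure 114 mm over their backs; the gripper's body (76 mm by 85 mm) begins 54 mm behind the grasp point. The pads swing forward as they close: fully open they stand 13 mm farther back than shut.
Start: joints at [1.047, 0.313, 0.046, 1.304, 0, 1.431], TCP at [0.215, 0.533, 0.231] pointing down, gripper open.
Joint ranges: [-2.76, 2.76], [-0.86, 1.69], [-1.03, 1.26], [-2.2, 2.34], [-1.47, 1.5], [-3.14, 3.14]. Speed limits (rad/s): [2.57, 2.57, 3.14, 3.14, 3.14, 3.14].

### API

Orientations are given as a unit quaternion [w, x, y, z].
In Python, from workcell import env gives the robot as it stands.
- The arm moves only by the shell command python3 -m pendant 'ROWS' [FORCE]. ROWS is JSON, a list of rows, each a list of 3 entries, a list of its own where there are three numbers: the shift along the tool's x, y, z each as a share of 20 mm, from -1 to 1, then the turn about the tool's z as a share of 6 degrees, from -1 to 1, then the closure, from -1 (fully open) to 1 (shut). In form: [[[tx, ty, tz], turn, claw], ...]. A call has 1 to 12 rows; each row shifts and turns the commanded pose from where the row before left it, along the tool's axes as they then stand; what a row does not reach is not made up. A row lasts 1/8 s, in which the tool goes at most 62.5 mm and 10.7 degrees, less where a joint would pass 70% of its speed; a pose out of reach is approached as far as the arm can. A call with a number of a shift or a turn outside -1 to 1 is refused whole. A call with a gripper value outside its range is refused whole. The fingers move at their own pace and stop on an object; FORCE is the grip in N (left out, the last holds). Time passes only in rows, so rows that do not move let the fingers close. It gives the time, the measured TCP pose, the force and the opening at its end, in the units of the state.
- env.get_state(): the state, without advancing time (a new reading comes with each control period).
- env.read_camera(name): name is "scene" or "top"; returns a dict with "color" (384x512x3 uint8, blue, green, red), "mtx" (3x3 intrinsics, pixels), "k1" (the pictures are not rectified: a ray, as slopes to the right and down, at radius r is drawn at 1 + k1 r^2 times it, then the intrinsics apply), "view" (4x4, takes a point from world to camera coordinates). Camera axes: x right, y down, z forward; pixel columns grow to the right and rows downward; lengths in m; the calibration is good to about 2 mm. A picture is of the moment at which its call begins. There is no depth.
- env.hand_in(): hands the job in, once; it reports no verdict.
Trained networks look in the newest picture that a camera, given by its name, has taken for a name from the list of things; names that differ only in an ending like _2 or _b are one class to them, and where a whole thing is asked for, a point or a joint stands for the part that bears it (a point fixed in the world has none). Each returns a list of dicts, best first, with "p" (0 to 1); they miss things now and then, are a little off and sometimes report something else, mostly with a low value. They report only what shows in the picture. A call takes as long as a camera call.
- env.boxes_of(camera, thing): "location" ([column, row] in pixels, amid what is visible of it).
- env.cut_out(camera, thing): "region" (384x512 bool, what is visible of it) and "location" ([column, row] in pixels, amid what is visible of it).
The state is a dict: "clock": time; "joint_pos": joint angles; "qvel": joint speeds; "tau": joint torques, N m; "tcp_pos": TCP position; "orientation": TCP orientation; "wrist_force": force on the tool from outside, world axes, zero at the start; "ft_torque": the same for the moment, N m; "finger_gap": finger opening in m.
Only numpy, scipy, OpenCV 4.12 (cv2) and the standard library are available. Lean on these libraries where they do the work, as an engineer would, in place of code of your own. Each camera call takes 0.05 s, during which the arm holds its last target.

## Working session

There is one attempt and no reset: what is moved stays moved. The work goes in short steps, Python scripts to look and compute and a shell command to move; the robot and the scene stay as the last step left them, time stands still between calls to the robot, and variables do not carry over. Pictures are saved under pics/ and viewed, and the job is handed in when it is done.

```bash
ls; mkdir -p pics; cat > h.py <<'E'
import numpy as np, cv2
from workcell import env
def cam(n,save=None,scale=1.5):
    d=env.read_camera(n)
    if save: cv2.imwrite(f'pics/{save}.png',cv2.resize(d['color'],None,fx=scale,fy=scale))
    return d
def ray(d,px):
    m=d['mtx'];u=np.array([(px[0]-m[0,2])/m[0,0],(px[1]-m[1,2])/m[1,1]])
    v=u.copy()
    for _ in range(30): v=u/(1+d['k1']*(v@v))
    V=d['view'];R=V[:3,:3];t=V[:3,3]
    return -R.T@t, R.T@np.array([v[0],v[1],1.])
def at(d,px,z):
    o,r=ray(d,px); return o+r*(z-o[2])/r[2]
def proj(d,p):
    V=d['view'];c=V[:3,:3]@np.array(p)+V[:3,3];s=c[:2]/c[2];s=s*(1+d['k1']*(s@s))
    m=d['mtx'];return np.array([m[0,0]*s[0]+m[0,2],m[1,1]*s[1]+m[1,2]])
E
python3 - <<'E'
from h import *
s=env.get_state();print({k:np.round(v,3).tolist() for k,v in s.items()})
for n in('scene','top'):
    d=cam(n,n+'0'); print(n,d['k1'],np.round(d['mtx'],1).tolist(),np.round(d['view'],3).tolist())
    for t in ['stand','rim0','rim1','rim2','cap0_mid','chip0','scraper_mid','mat','nipple','socket','coupling']:
        print(n,t,[(np.round(b['location'],1).tolist(),round(b['p'],2)) for b in env.boxes_of(n,t)])
E
```

```text
pics
{'clock': 0.0, 'joint_pos': [1.047, 0.314, 0.045, 1.304, -0.0, 1.431], 'qvel': [0.0, 0.0, 0.0, 0.0, 0.001, 0.0], 'tau': [0.004, -48.062, 29.854, 0.019, 0.0, 0.0], 'tcp_pos': [0.215, 0.533, 0.23], 'orientation': [-0.0, 0.191, 0.982, -0.001], 'wrist_force': [0.33, 0.51, 0.426], 'ft_torque': [-0.006, -0.027, -0.013], 'finger_gap': 0.085}
scene -0.14342526260489866 [[499.4, 0.0, 251.0], [0.0, 499.4, 190.4], [0.0, 0.0, 1.0]] [[-0.205, 0.979, -0.012, 0.133], [0.715, 0.141, -0.685, -0.338], [-0.668, -0.149, -0.729, 2.031], [0.0, 0.0, 0.0, 1.0]]
scene stand [([264.0, 189.7], 0.87)]
scene rim0 [([261.9, 191.8], 0.74), ([186.2, 163.5], 0.19)]
scene rim1 [([261.9, 191.8], 0.74), ([186.2, 163.5], 0.19)]
scene rim2 [([261.9, 191.8], 0.74), ([186.2, 163.5], 0.19)]
scene cap0_mid []
scene chip0 []
scene scraper_mid [([161.9, 205.8], 0.93)]
scene mat [([171.3, 207.4], 0.88), ([185.9, 163.6], 0.4), ([300.4, 266.2], 0.34)]
scene nipple [([396.1, 208.2], 0.71)]
scene socket [([137.6, 176.2], 0.7)]
scene coupling [([304.0, 263.0], 0.76)]
top -0.0018897134238637123 [[434.6, 0.0, 257.1], [0.0, 434.6, 190.4], [0.0, 0.0, 1.0]] [[0.014, -1.0, 0.005, -0.021], [-0.984, -0.015, -0.179, 0.587], [0.179, -0.002, -0.984, 1.128], [0.0, 0.0, 0.0, 1.0]]
top stand [([252.1, 231.5], 0.55)]
top rim0 [([249.2, 229.6], 0.75), ([363.9, 179.9], 0.29), ([147.0, 258.1], 0.2)]
top rim1 [([249.2, 229.6], 0.75), ([363.9, 179.9], 0.29), ([147.0, 258.1], 0.2)]
top rim2 [([249.2, 229.6], 0.75), ([363.9, 179.9], 0.29), ([147.0, 258.1], 0.2)]
top cap0_mid [([251.0, 230.7], 0.48), ([289.6, 224.1], 0.26), ([361.6, 182.0], 0.16)]
top chip0 [([291.0, 224.8], 0.58), ([224.7, 225.5], 0.51), ([245.2, 224.6], 0.41), ([264.0, 222.0], 0.38), ([146.8, 256.2], 0.37)]
top scraper_mid [([360.0, 182.5], 0.8)]
top mat [([350.2, 187.1], 0.89)]
top nipple [([92.1, 223.5], 0.93)]
top socket [([401.1, 224.9], 0.5)]
top coupling [([192.2, 120.5], 0.96)]
```

View pics/scene0.png

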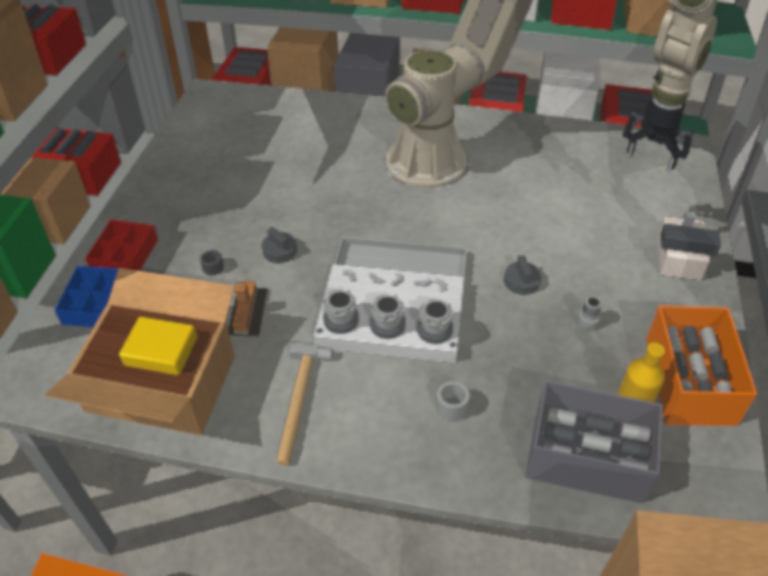

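View pics/top0.png

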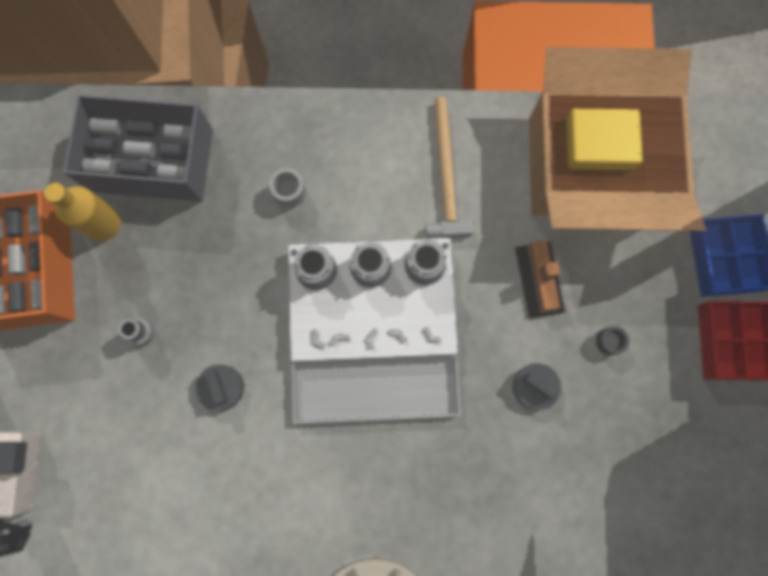

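The pictures show two caps (top view, 1.5x: (218,388) and (537,387)), five chips in a row at about y=338, and the scraper on its mat at (543,277). I'll zoom in to measure.

```bash
python3 - <<'E'
from h import *
d=cam('top'); im=d['color']
cv2.imwrite('pics/st.png',cv2.resize(im[150:290,180:320],None,fx=4.2,fy=4.2,interpolation=cv2.INTER_CUBIC))
a=cv2.resize(im[225:290,120:180],None,fx=6,fy=6,interpolation=cv2.INTER_CUBIC)
b=cv2.resize(im[225:290,330:390],None,fx=6,fy=6,interpolation=cv2.INTER_CUBIC)
c=cv2.resize(im[150:215,330:390],None,fx=6,fy=6,interpolation=cv2.INTER_CUBIC)
r=np.hstack([a,b,c]);cv2.imwrite('pics/ob.png',cv2.resize(r,None,fx=.74,fy=.74))
print(r.shape)
for n in('top','scene'):
    if n=='scene': d=cam('scene')
    for t,z in(('scraper_mid',.036),('cap1_mid',.029),('mat',.006),('chip0',.044),('rim0',.105)):
        for b in env.cut_out(n,t):
            print(n,t,np.round(b['location'],1),round(b['p'],2),b['region'].sum(),np.round(at(d,b['location'],z),3))
E
```

```text
(390, 1080, 3)
top scraper_mid [364.9 181. ] 0.82 678 [ 0.621 -0.311  0.036]
top scraper_mid [146.3 256.2] 0.56 758 [0.407 0.282 0.036]
top scraper_mid [264.7 223.8] 0.23 31 [ 0.498 -0.034  0.036]
top cap1_mid [359.9 254.7] 0.64 829 [ 0.419 -0.293  0.029]
top mat [348.7 190.7] 0.59 454 [ 0.599 -0.272  0.006]
top chip0 [288.1 226.2] 0.64 54 [ 0.492 -0.097  0.044]
top chip0 [264.5 221.2] 0.61 45 [ 0.505 -0.033  0.044]
top chip0 [246.3 224.1] 0.49 39 [0.496 0.016 0.044]
top chip0 [213.2 226.3] 0.43 43 [0.489 0.105 0.044]
top rim0 [247.7 231.7] 0.72 10848 [0.47  0.01  0.105]
scene scraper_mid [163.  204.7] 0.7 374 [ 0.632 -0.298  0.036]
scene scraper_mid [264.1 190.8] 0.64 4764 [0.506 0.015 0.036]
scene cap1_mid [188.5 163.3] 0.58 436 [ 0.42  -0.275  0.029]
scene mat [171.  206.6] 0.76 248 [ 0.61  -0.281  0.006]
scene rim0 [263.8 191.1] 0.98 4846 [0.571 0.026 0.105]
```

View pics/st.png

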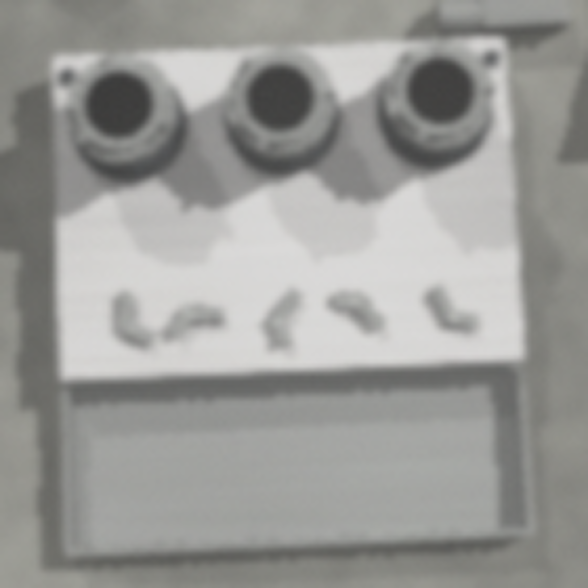

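View pics/ob.png

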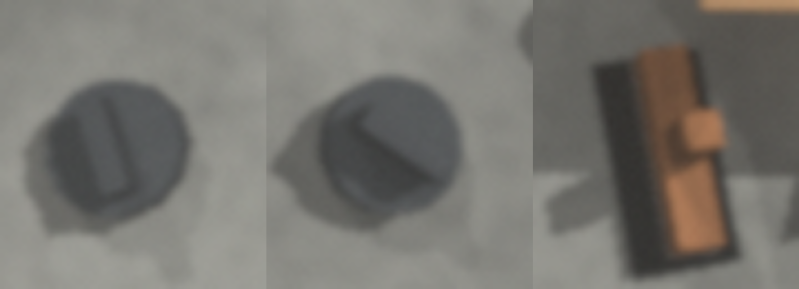

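The stand crop shows the three dark bores, the four plate corners and the five chips clearly. The caps' bars need more contrast.

```bash
python3 - <<'E'
from h import *
d=cam('top'); im=d['color']
S=lambda x,y:(180+(x+.5)/4.2-.5,150+(y+.5)/4.2-.5)
r=[at(d,S(*p),.105) for p in((440,91),(280,97),(118,103))]
c=[at(d,S(*p),.04) for p in((53,57),(503,38),(525,360),(62,380))]
print(np.round(r,4));print(np.round(c,4))
O=lambda x,y:(330+(x-533+.5)/4.44-.5,150+(y+.5)/4.44-.5)
print('post',at(d,O(702,131),.086))
for p in((640,47),(690,47),(724,248),(678,255)):print('blk',at(d,O(*p),.036))
for p in((595,68),(633,275),(738,257)):print('mat',at(d,O(*p),.006))
def f(x0,y0):
    g=im[y0:y0+60,x0:x0+60].astype(float).mean(2)
    g=np.clip((g-40)/(100-40),0,1)**.8*255
    return cv2.resize(g.astype('uint8'),None,fx=6.5,fy=6.5,interpolation=cv2.INTER_CUBIC)
cv2.imwrite('pics/caps.png',np.hstack([f(118,228),f(330,228)]))
s=cam('scene');im=s['color']
g=lambda x0,y0:cv2.resize(im[y0:y0+40,x0:x0+40],None,fx=9.7,fy=9.7,interpolation=cv2.INTER_CUBIC)
cv2.imwrite('pics/capss.png',cv2.convertScaleAbs(np.hstack([g(165,145),g(328,165)]),alpha=1.7))
E
```

```text
[[ 0.6297 -0.0828  0.105 ]
 [ 0.6244  0.0168  0.105 ]
 [ 0.619   0.1174  0.105 ]]
[[ 0.6637  0.1689  0.04  ]
 [ 0.6813 -0.1288  0.04  ]
 [ 0.4684 -0.1422  0.04  ]
 [ 0.4512  0.1545  0.04  ]]
post [ 0.61615901 -0.30541648  0.086     ]
blk [ 0.68024674 -0.28111743  0.036     ]
blk [ 0.68073451 -0.31263857  0.036     ]
blk [ 0.55313737 -0.32980755  0.036     ]
blk [ 0.5483466  -0.30122173  0.036     ]
mat [ 0.67360859 -0.25864056  0.006     ]
mat [ 0.53954972 -0.27979816  0.006     ]
mat [ 0.552021   -0.34663496  0.006     ]
```

View pics/caps.png

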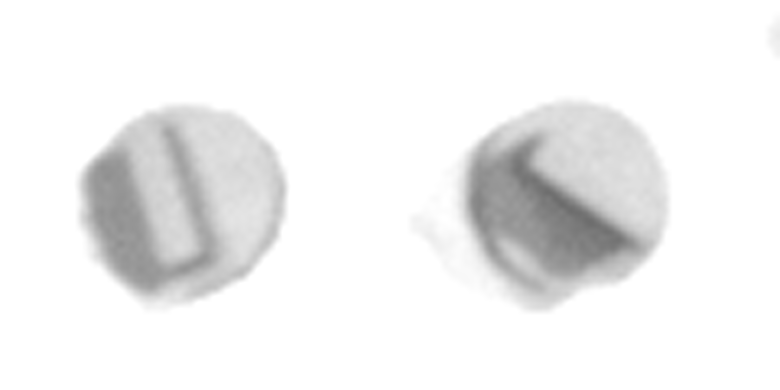

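View pics/capss.png

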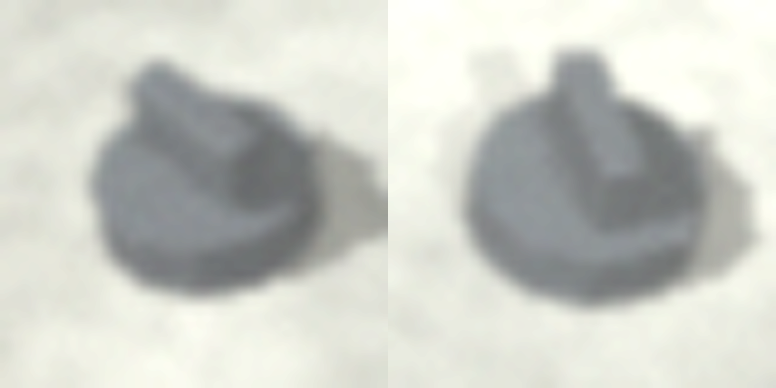

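```bash
cat >> h.py <<'E'
from scipy.spatial.transform import Rotation as Rot
def pose():
    s=env.get_state();q=s['orientation'];R=Rot.from_quat([q[1],q[2],q[3],q[0]]).as_matrix()
    return s,np.array(s['tcp_pos']),R
def plan(x,y,z,ya=None):
    s,p,R=pose();a=np.degrees(np.arctan2(R[1,1],R[0,1]));ya=a if ya is None else ya
    t=-(ya-a); A=np.radians(ya);yh=np.array([np.cos(A),np.sin(A)]);xh=np.array([-yh[1],yh[0]])
    d=np.array([x,y,z])-p;k=np.array([d[:2]@xh,d[:2]@yh,-d[2]])/.02
    n=int(np.ceil(abs(k).max()-1e-6))
    print('clock',round(s['clock'],2),'yang now',round(a,2),'j6',round(s['joint_pos'][5],2),'TURN shares total',round(t/6,2),'| SHIFT total',np.round(k,2),'rows',n,'each',np.round(k/max(n,1),3),'gap',round(s['finger_gap'],4),'F',np.round(s['wrist_force'],1))
E
python3 -c "
from h import *
plan(.616,-.3055,.17,98.4)"
```

```text
clock 1.9 yang now 68.01 j6 1.43 TURN shares total -5.07 | SHIFT total [-13.69 -44.41   3.07] rows 45 each [-0.304 -0.987  0.068] gap 0.0853 F [ 0.5  0.3 -0.7]
```

```bash
python3 -m pendant '[[[0,0,0],-0.85,-1],[[0,0,0],-0.85,-1],[[0,0,0],-0.85,-1],[[0,0,0],-0.85,-1],[[0,0,0],-0.85,-1],[[0,0,0],-0.82,-1],[[-0.3,-0.98,0],0,-1],[[-0.3,-0.98,0],0,-1],[[-0.3,-0.98,0],0,-1],[[-0.3,-0.98,0],0,-1],[[-0.3,-0.98,0],0,-1],[[-0.3,-0.98,0],0,-1]]'
python3 -m pendant '[[[-0.3,-0.98,0],0,-1],[[-0.3,-0.98,0],0,-1],[[-0.3,-0.98,0],0,-1],[[-0.3,-0.98,0],0,-1],[[-0.3,-0.98,0],0,-1],[[-0.3,-0.98,0],0,-1],[[-0.3,-0.98,0],0,-1],[[-0.3,-0.98,0],0,-1],[[-0.3,-0.98,0],0,-1],[[-0.3,-0.98,0],0,-1],[[-0.3,-0.98,0],0,-1],[[-0.3,-0.98,0],0,-1]]'
python3 -m pendant '[[[-0.3,-0.98,0],0,-1],[[-0.3,-0.98,0],0,-1],[[-0.3,-0.98,0],0,-1],[[-0.3,-0.98,0],0,-1],[[-0.3,-0.98,0],0,-1],[[-0.3,-0.98,0],0,-1],[[-0.3,-0.98,0],0,-1],[[-0.3,-0.98,0],0,-1],[[-0.3,-0.98,0],0,-1],[[-0.3,-0.98,0],0,-1],[[-0.3,-0.98,0],0,-1],[[-0.3,-0.98,0],0,-1]]'
python3 -c "
from h import *
plan(.616,-.3055,.17,98.4)"
```

```text
clock: 3.4
tcp_pos: [0.2689, 0.4208, 0.2314]
orientation: [0.0, -0.073, 0.997, 0.0]
wrist_force: [-0.5, -0.1, -0.0]
finger_gap: 0.0856
clock: 4.9
tcp_pos: [0.374, 0.1987, 0.2314]
orientation: [0.0, -0.073, 0.997, 0.0]
wrist_force: [0.7, 0.3, -0.2]
finger_gap: 0.0854
clock: 6.4
tcp_pos: [0.4798, -0.0234, 0.2314]
orientation: [0.0, -0.073, 0.997, 0.0]
wrist_force: [1.0, 0.0, 0.6]
finger_gap: 0.0853
clock 6.4 yang now 98.41 j6 -0.36 TURN shares total 0.0 | SHIFT total [ -4.67 -14.95   3.07] rows 15 each [-0.312 -0.997  0.205] gap 0.0853 F [1.  0.  0.6]
```

```bash
python3 -m pendant '[[[-0.31,-1,0.2],0,-1],[[-0.31,-1,0.2],0,-1],[[-0.31,-1,0.2],0,-1],[[-0.31,-1,0.2],0,-1],[[-0.31,-1,0.2],0,-1],[[-0.31,-1,0.2],0,-1],[[-0.31,-1,0.2],0,-1],[[-0.31,-1,0.2],0,-1],[[-0.31,-1,0.2],0,-1],[[-0.31,-1,0.2],0,-1],[[-0.31,-1,0.2],0,-1],[[-0.31,-1,0.2],0,-1]]'
python3 -c "
from h import *
d=cam('top')
cv2.imwrite('pics/scr1.png',cv2.resize(d['color'][130:230,310:410],None,fx=5,fy=5,interpolation=cv2.INTER_CUBIC))
plan(.616,-.3055,.17,98.4)"
```

```text
clock: 7.9
tcp_pos: [0.589, -0.2498, 0.183]
orientation: [0.0, -0.074, 0.997, 0.0]
wrist_force: [0.7, 0.5, -0.1]
finger_gap: 0.0855
clock 7.95 yang now 98.34 j6 -0.67 TURN shares total -0.01 | SHIFT total [-0.91 -2.83  0.6 ] rows 3 each [-0.303 -0.942  0.201] gap 0.0856 F [ 1.4 -1.9  0.7]
```

View pics/scr1.png

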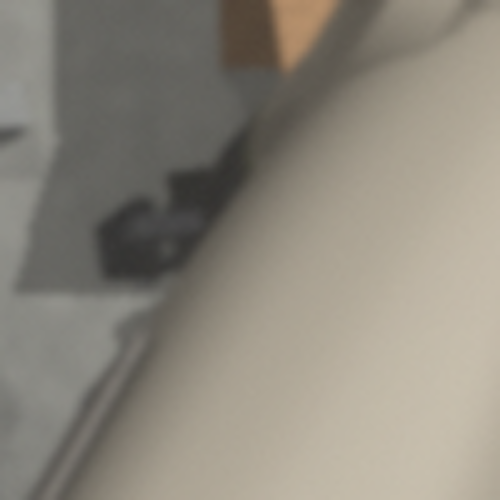

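The arm hides the scraper in the top view, so I'll use the scene camera.

```bash
python3 -c "
from h import *
d=cam('scene')
print([np.round(proj(d,p),1) for p in [(.616,-.3055,.086),(.616,-.3055,.046)]],env.boxes_of('scene','scraper_mid')[:2])
cv2.imwrite('pics/scr2.png',cv2.resize(d['color'][150:250,110:210],None,fx=5,fy=5,interpolation=cv2.INTER_CUBIC))"
```

```text
[array([160.1, 190.5]), array([161.9, 198.8])] [{'location': [164.2, 201.3], 'p': 0.97}]
```

View pics/scr2.png

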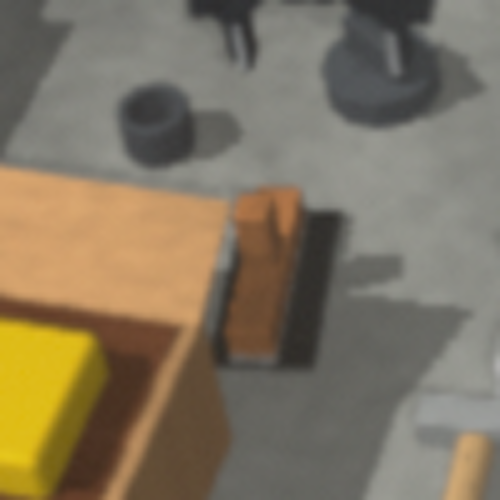

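```bash
python3 -m pendant '[[[-0.31,-0.95,0],0,-1],[[-0.3,-0.95,0],0,-1],[[-0.3,-0.95,0],0,-1],[[0,0,1],0,-1],[[0,0,1],0,-1],[[0,0,1],0,-1],[[0,0,1],0,-1],[[0,0,1],0,-1],[[0,0,1],0,-1],[[0,0,0],0,-1]]'
python3 -c "
from h import *
plan(.616,-.3055,.045,98.4)"
```

```text
clock: 9.3
tcp_pos: [0.6134, -0.3009, 0.0616]
orientation: [-0.002, -0.074, 0.997, 0.001]
wrist_force: [-0.1, 0.2, 0.3]
finger_gap: 0.0857
clock 9.3 yang now 98.47 j6 -0.72 TURN shares total 0.01 | SHIFT total [-0.1  -0.25  0.83] rows 1 each [-0.095 -0.249  0.831] gap 0.0857 F [-0.1  0.2  0.3]
```

```bash
python3 -m pendant '[[[-0.1,-0.25,0.4],0,-1],[[0,0,0.4],0,-1],[[0,0,0],0,0.5],[[0,0,0],0,1],[[0,0,0],0,1],[[0,0,0],0,1],[[0,0,0],0,1],[[0,0,0],0,1],[[0,0,0],0,1]]' 60
python3 -c "
from h import *
plan(.616,-.3055,.045,98.4)"
```

```text
clock: 10.42
tcp_pos: [0.6176, -0.307, 0.0477]
orientation: [0.0, -0.074, 0.997, -0.0]
wrist_force: [-0.9, 0.6, 3.8]
finger_gap: 0.0236
clock 10.43 yang now 98.43 j6 -0.72 TURN shares total 0.01 | SHIFT total [0.07 0.09 0.13] rows 1 each [0.07  0.088 0.134] gap 0.0236 F [-0.9  0.6  3.8]
```

```bash
python3 -m pendant '[[[0,0,-0.7],0,1],[[0,0,-1],0,1],[[0,0,-1],0,1],[[0,0,-1],0,1],[[0,0,-1],0,1],[[0,0,-0.8],0,1],[[0,0,0],-1,1],[[0,0,0],-1,1],[[0,0,0],-1,1],[[0,0,0],-1,1],[[0,0,0],-1,1],[[0,0,0],-1,1]]' 80
python3 -m pendant '[[[0,0,0],-1,1],[[0,0,0],-1,1],[[0,0,0],-1,1],[[0,0,0],-1,1],[[0,0,0],-1,1],[[0,0,0],-1,1],[[0,0,0],-1,1],[[0,0,0],-1,1],[[0,0,0],-0.1,1],[[0,0,0],0,1]]'
python3 -c "
from h import *
plan(.5607,-.0723,.16,183.2)"
```

```text
clock: 11.92
tcp_pos: [0.6173, -0.3068, 0.1573]
orientation: [-0.0, -0.38, 0.925, 0.0]
wrist_force: [-0.0, 0.4, -1.4]
finger_gap: 0.0234
clock: 13.18
tcp_pos: [0.6174, -0.3069, 0.1572]
orientation: [-0.0, 0.725, -0.689, -0.0]
wrist_force: [-0.5, -0.1, -2.7]
finger_gap: 0.0234
clock 13.18 yang now -177.06 j6 -2.2 TURN shares total -60.04 | SHIFT total [-11.87   2.17  -0.14] rows 12 each [-0.989  0.181 -0.011] gap 0.0234 F [-0.5 -0.1 -2.7]
```

```bash
sed -i 's/    t=-(ya-a);/    t=-((ya-a+180)%360-180);/' h.py
python3 -m pendant '[[[-0.99,0.18,0],0,1],[[-0.99,0.18,0],0,1],[[-0.99,0.18,0],0,1],[[-0.99,0.18,0],0,1],[[-0.99,0.18,0],0,1],[[-0.99,0.18,0],0,1],[[-0.99,0.18,0],0,1],[[-0.99,0.18,0],0,1],[[-0.99,0.18,0],0,1],[[-0.99,0.18,0],0,1],[[-0.99,0.18,0],0,1],[[-0.99,0.18,0],0,1]]'
python3 -c "
from h import *
plan(.5607,-.0723,.0837,183.2)
d=cam('top','sw0');d=cam('scene')
cv2.imwrite('pics/sw0s.png',cv2.resize(d['color'][120:260,180:340],None,fx=5,fy=5,interpolation=cv2.INTER_CUBIC))"
```

```text
clock: 14.68
tcp_pos: [0.5614, -0.0707, 0.1573]
orientation: [-0.0, 0.726, -0.688, 0.0]
wrist_force: [0.6, 0.6, -2.8]
finger_gap: 0.0229
clock 14.68 yang now -176.97 j6 -1.89 TURN shares total -0.03 | SHIFT total [0.08 0.04 3.68] rows 4 each [0.02 0.01 0.92] gap 0.0229 F [ 0.6  0.6 -2.8]
```

View pics/sw0.png

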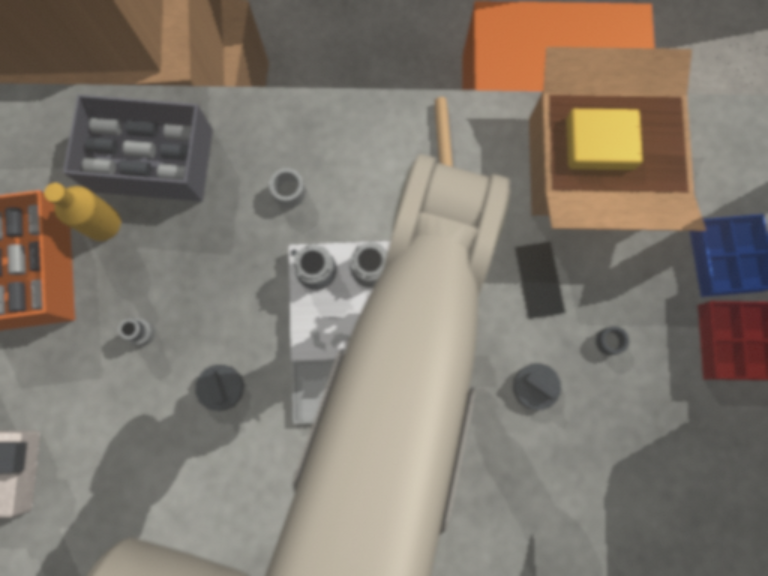

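View pics/sw0s.png

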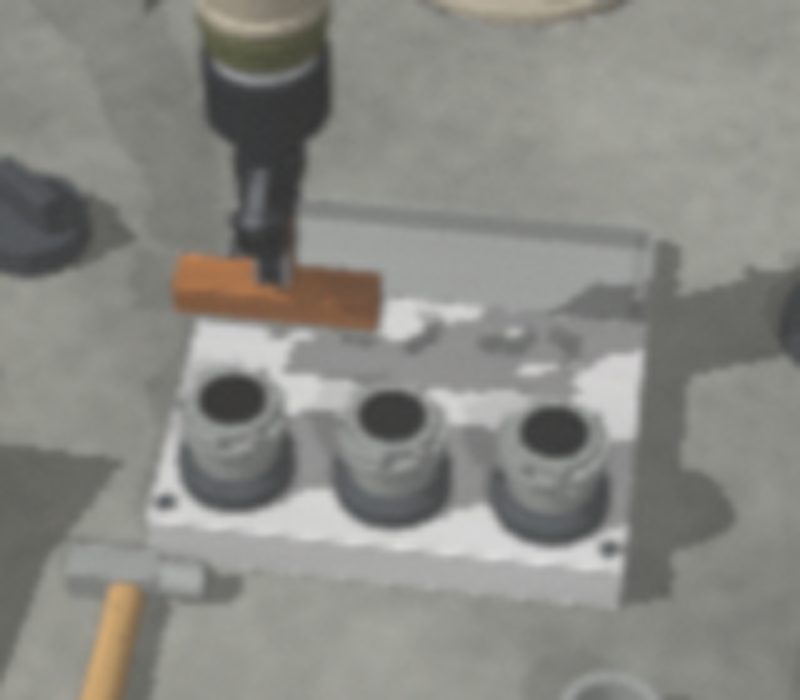

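```bash
python3 -m pendant '[[[0.08,0.04,0.8],0,1],[[0,0,0.9],0,1],[[0,0,0.9],0,1],[[0,0,0.7],0,1],[[0,0,0.2],0,1],[[0,0,0],0,1]]'
python3 -c "
from h import *
plan(.5607,-.0723,.0822,183.2)"
```

```text
clock: 15.52
tcp_pos: [0.561, -0.0738, 0.087]
orientation: [0.0, 0.725, -0.688, -0.0]
wrist_force: [0.3, -0.1, -1.3]
finger_gap: 0.0234
clock 15.53 yang now -176.99 j6 -1.9 TURN shares total -0.03 | SHIFT total [-0.08  0.01  0.24] rows 1 each [-0.076  0.01   0.24 ] gap 0.0234 F [ 0.3 -0.1 -1.3]
```

```bash
python3 -m pendant '[[[0,0,0.1],0,1],[[0,0,0.05],0,1],[[0,0,0],0,1]]'
python3 -m pendant '[[[0,0,0.1],0,1],[[0,0,0],0,1]]'
python3 -c "
from h import *
plan(.5607,-.0723,.0822,183.2)"
```

```text
clock: 15.9
tcp_pos: [0.5612, -0.0736, 0.0846]
orientation: [-0.0, 0.726, -0.688, 0.0]
wrist_force: [-0.7, -0.1, -2.2]
finger_gap: 0.0229
clock: 16.15
tcp_pos: [0.5609, -0.0735, 0.0821]
orientation: [0.0, 0.726, -0.688, -0.0]
wrist_force: [-1.0, 0.5, -2.1]
finger_gap: 0.0232
clock 16.15 yang now -176.97 j6 -1.9 TURN shares total -0.03 | SHIFT total [-0.06  0.01 -0.  ] rows 1 each [-0.062  0.007 -0.003] gap 0.0232 F [-1.   0.5 -2.1]
```

```bash
python3 -m pendant '[[[0,0,0.06],0,1],[[0,0,0],0,1]]'
python3 -m pendant '[[[0,0,0.06],0,1],[[0,0,0],0,1]]'
python3 -m pendant '[[[0,0,0.06],0,1],[[0,0,0],0,1]]'
```

```text
clock: 16.4
tcp_pos: [0.5611, -0.0736, 0.0817]
orientation: [-0.0, 0.726, -0.688, 0.0]
wrist_force: [-2.0, -0.1, 3.2]
finger_gap: 0.0238
clock: 16.65
tcp_pos: [0.5611, -0.0737, 0.0817]
orientation: [-0.0, 0.726, -0.688, 0.001]
wrist_force: [-4.9, -0.2, 12.3]
finger_gap: 0.023
clock: 16.9
tcp_pos: [0.5611, -0.0737, 0.0817]
orientation: [-0.0, 0.726, -0.688, 0.001]
wrist_force: [-7.2, 0.5, 20.8]
finger_gap: 0.0231
```

```bash
python3 -m pendant '[[[0,0,-0.11],0,1],[[0,0.4,0],0,1],[[0,0.5,0],0,1],[[0,0.5,0],0,1],[[0,0.5,0],0,1],[[0,0.5,0],0,1],[[0,0.5,0],0,1],[[0,0.5,0],0,1],[[0,0.5,0],0,1],[[0,0.5,0],0,1],[[0,0.5,0],0,1],[[0,0.5,0],0,1]]'
python3 -m pendant '[[[0,0.5,0],0,1],[[0,0.3,0],0,1],[[0,0,0],0,1]]'
python3 -c "
from h import *
plan(.5607,-.0723,.0822,183.2)
d=cam('scene')
cv2.imwrite('pics/sw1s.png',cv2.resize(d['color'][120:260,180:340],None,fx=5,fy=5,interpolation=cv2.INTER_CUBIC))"
```

```text
clock: 18.4
tcp_pos: [0.4538, -0.0796, 0.0816]
orientation: [-0.001, 0.726, -0.688, 0.001]
wrist_force: [5.5, -0.3, 5.7]
finger_gap: 0.0231
clock: 18.77
tcp_pos: [0.435, -0.0796, 0.0799]
orientation: [0.001, 0.725, -0.688, -0.002]
wrist_force: [1.1, -0.8, -2.2]
finger_gap: 0.0231
clock 18.77 yang now -176.99 j6 -1.99 TURN shares total -0.03 | SHIFT total [-0.01 -6.3  -0.12] rows 7 each [-0.002 -0.899 -0.017] gap 0.0231 F [ 1.1 -0.8 -2.2]
```

View pics/sw1s.png

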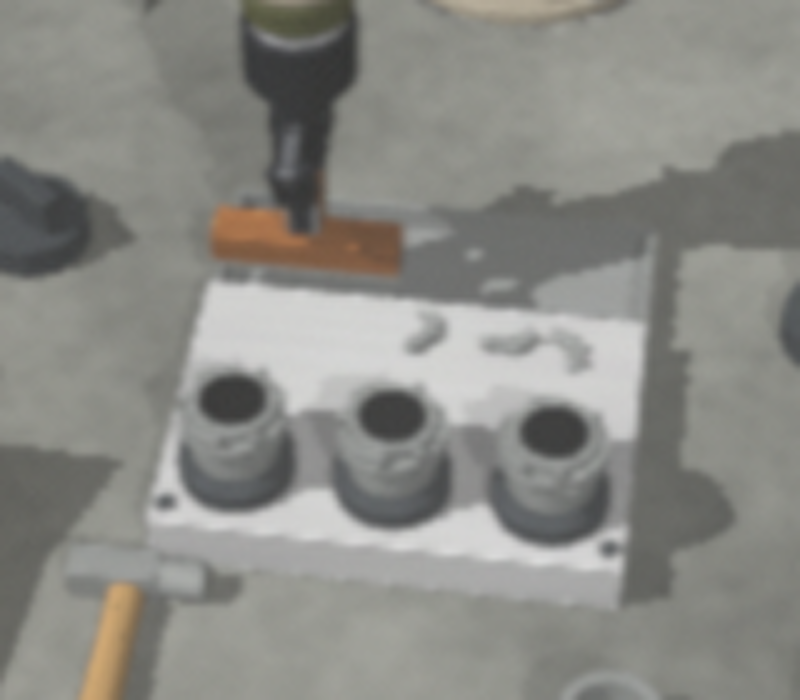

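```bash
python3 -m pendant '[[[0,0,-0.8],0,1],[[0,0,-0.7],0,1],[[-0.36,-0.9,0],0,1],[[-0.36,-0.9,0],0,1],[[-0.36,-0.9,0],0,1],[[-0.36,-0.9,0],0,1],[[-0.36,-0.9,0],0,1],[[-0.36,-0.9,0],0,1],[[-0.36,-0.9,0],0,1],[[0,0,0],0,1]]'
python3 -c "
from h import *
plan(.558,-.028,.0822,183.2)"
```

```text
clock: 20.08
tcp_pos: [0.562, -0.0219, 0.1098]
orientation: [-0.0, 0.726, -0.687, -0.0]
wrist_force: [-0.2, -0.0, -1.3]
finger_gap: 0.0226
clock 20.07 yang now -176.86 j6 -1.81 TURN shares total -0.01 | SHIFT total [0.29 0.22 1.38] rows 2 each [0.146 0.109 0.691] gap 0.0226 F [-0.2 -0.  -1.3]
```

```bash
python3 -m pendant '[[[0.3,0.2,0.5],0,1],[[0,0,0.5],0,1],[[0,0,0.35],0,1],[[0,0,0.1],0,1],[[0,0,0],0,1]]'
python3 -c "
from h import *
plan(.558,-.028,.0819,183.2)"
```

```text
clock: 20.7
tcp_pos: [0.5567, -0.0294, 0.082]
orientation: [-0.0, 0.725, -0.688, 0.0]
wrist_force: [1.1, -0.9, -1.6]
finger_gap: 0.0232
clock 20.7 yang now -176.99 j6 -1.82 TURN shares total -0.03 | SHIFT total [-0.07 -0.07  0.01] rows 1 each [-0.068 -0.071  0.006] gap 0.0232 F [ 1.1 -0.9 -1.6]
```

```bash
python3 -m pendant '[[[0,0,0.09],0,1],[[0,0.4,0],0,1],[[0,0.5,0],0,1],[[0,0.5,0],0,1],[[0,0.5,0],0,1],[[0,0.5,0],0,1],[[0,0.5,0],0,1],[[0,0.5,0],0,1],[[0,0.5,0],0,1],[[0,0.5,0],0,1],[[0,0.5,0],0,1],[[0,0.5,0],0,1]]'
python3 -m pendant '[[[0,0.5,0],0,1],[[0,0.3,0],0,1],[[0,0,0],0,1]]'
python3 -m pendant '[[[0,0,-0.8],0,1],[[0,0,-0.7],0,1],[[-0.9,-0.9,0],0,1],[[-0.9,-0.9,0],0,1],[[-0.9,-0.9,0],0,1],[[-0.9,-0.9,0],0,1],[[-0.9,-0.9,0],0,1],[[-0.9,-0.9,0],0,1],[[-0.9,-0.9,0],0,1],[[0,0,0],0,1]]'
python3 -c "
from h import *
plan(.5515,.092,.0819,183.2)
d=cam('scene')
cv2.imwrite('pics/sw2s.png',cv2.resize(d['color'][120:260,180:340],None,fx=5,fy=5,interpolation=cv2.INTER_CUBIC))"
```

```text
clock: 22.2
tcp_pos: [0.451, -0.0355, 0.0816]
orientation: [-0.002, 0.726, -0.688, 0.002]
wrist_force: [4.7, 0.4, 6.2]
finger_gap: 0.0234
clock: 22.58
tcp_pos: [0.4308, -0.0355, 0.0792]
orientation: [0.001, 0.725, -0.688, -0.001]
wrist_force: [0.1, -0.2, -1.6]
finger_gap: 0.0227
clock: 23.82
tcp_pos: [0.5531, 0.0976, 0.1099]
orientation: [-0.0, 0.726, -0.687, 0.0]
wrist_force: [-0.6, 0.2, -1.7]
finger_gap: 0.0229
clock 23.82 yang now -176.86 j6 -1.59 TURN shares total -0.01 | SHIFT total [0.28 0.09 1.4 ] rows 2 each [0.138 0.047 0.701] gap 0.0229 F [-0.6  0.2 -1.7]
```

View pics/sw2s.png

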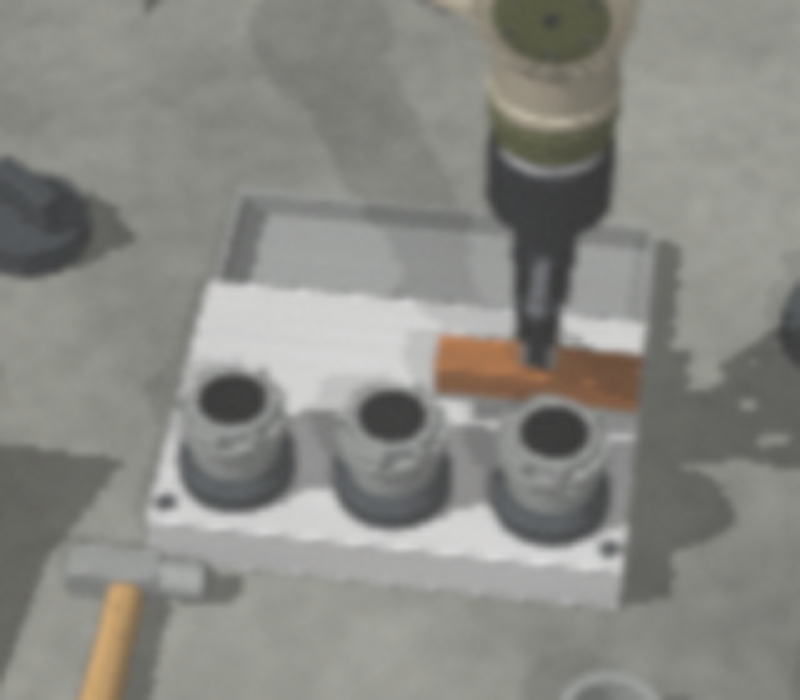

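```bash
python3 -m pendant '[[[0.3,0.1,0.5],0,1],[[0,0,0.5],0,1],[[0,0,0.35],0,1],[[0,0,0.13],0,1],[[0,0,0],0,1]]'
python3 -c "
from h import *
plan(.5515,.092,.0819,183.2)"
```

```text
clock: 24.5
tcp_pos: [0.5497, 0.0898, 0.0817]
orientation: [0.0, 0.725, -0.688, 0.0]
wrist_force: [-5.3, -2.1, 9.6]
finger_gap: 0.0233
clock 24.5 yang now -177.0 j6 -1.6 TURN shares total -0.03 | SHIFT total [-0.1  -0.09 -0.01] rows 1 each [-0.103 -0.094 -0.009] gap 0.0233 F [-5.3 -2.1  9.6]
```

```bash
python3 -m pendant '[[[0,0.4,0],0,1],[[0,0.5,0],0,1],[[0,0.5,0],0,1],[[0,0.5,0],0,1],[[0,0.5,0],0,1],[[0,0.5,0],0,1],[[0,0.5,0],0,1],[[0,0.5,0],0,1],[[0,0.5,0],0,1],[[0,0.5,0],0,1],[[0,0.5,0],0,1]]'
python3 -m pendant '[[[0,0.5,0],0,1],[[0,0.3,0],0,1],[[0,0,0],0,1],[[0,0,-1],0,1],[[0,0,-1],0,1],[[0,0,-1],0,1],[[0,0,-1],0,1]]'
python3 -c "
from h import *
plan(.616,-.3055,.157,98.4)
d=cam('scene')
cv2.imwrite('pics/sw3s.png',cv2.resize(d['color'][120:260,180:340],None,fx=5,fy=5,interpolation=cv2.INTER_CUBIC))
d=cam('top')
cv2.imwrite('pics/sw3.png',cv2.resize(d['color'][150:290,180:320],None,fx=4,fy=4,interpolation=cv2.INTER_CUBIC))
"
```

```text
clock: 25.88
tcp_pos: [0.444, 0.0848, 0.0816]
orientation: [-0.002, 0.726, -0.688, 0.002]
wrist_force: [4.4, -0.8, 6.1]
finger_gap: 0.0234
clock: 26.75
tcp_pos: [0.426, 0.0839, 0.1605]
orientation: [0.001, 0.726, -0.688, -0.001]
wrist_force: [1.0, 0.1, -1.9]
finger_gap: 0.0232
clock 26.75 yang now -176.97 j6 -1.61 TURN shares total 14.1 | SHIFT total [ -6.55 -20.65   0.18] rows 21 each [-0.312 -0.983  0.008] gap 0.0232 F [ 1.   0.1 -1.9]
```

View pics/sw3s.png

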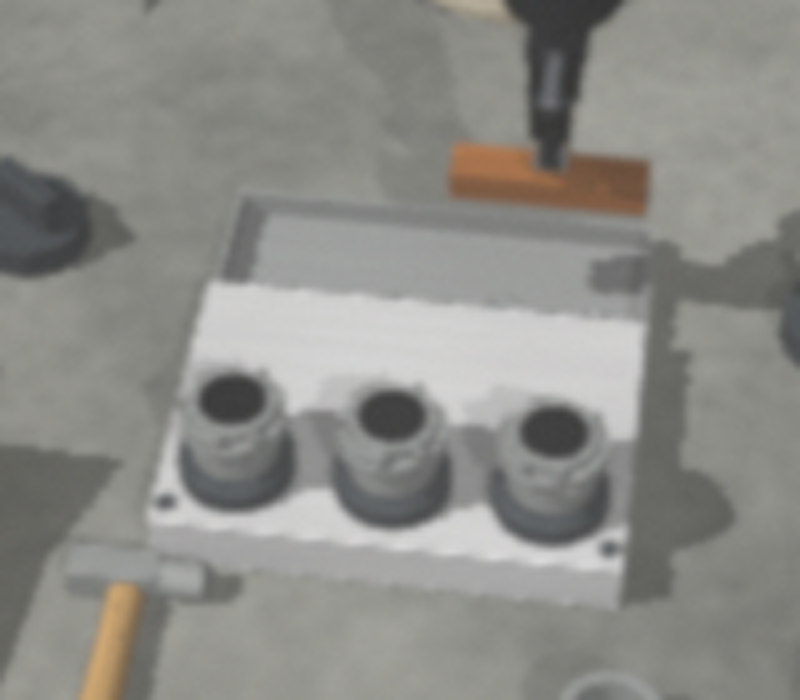

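View pics/sw3.png

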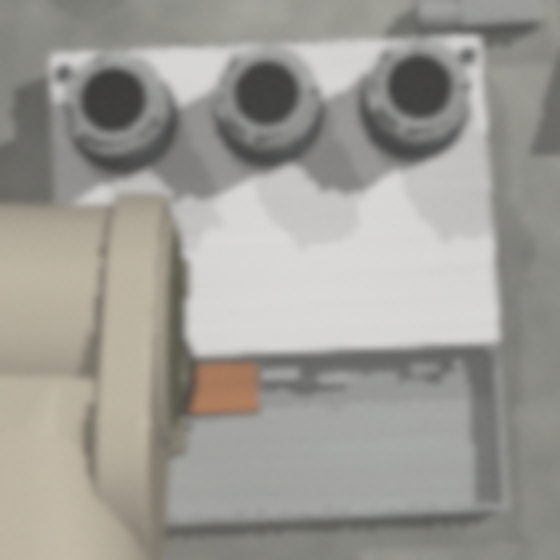

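```bash
python3 -m pendant '[[[0,0,0],1,1],[[0,0,0],1,1],[[0,0,0],1,1],[[0,0,0],1,1],[[0,0,0],1,1],[[0,0,0],1,1],[[0,0,0],1,1],[[0,0,0],1,1],[[0,0,0],1,1],[[0,0,0],1,1],[[0,0,0],1,1],[[0,0,0],1,1]]'
python3 -m pendant '[[[0,0,0],1,1],[[0,0,0],1,1],[[0,0,0],0.1,1],[[-0.31,-0.98,0],0,1],[[-0.31,-0.98,0],0,1],[[-0.31,-0.98,0],0,1],[[-0.31,-0.98,0],0,1],[[-0.31,-0.98,0],0,1],[[-0.31,-0.98,0],0,1],[[-0.31,-0.98,0],0,1],[[-0.31,-0.98,0],0,1],[[-0.31,-0.98,0],0,1]]'
python3 -m pendant '[[[-0.31,-0.98,0],0,1],[[-0.31,-0.98,0],0,1],[[-0.31,-0.98,0],0,1],[[-0.31,-0.98,0],0,1],[[-0.31,-0.98,0],0,1],[[-0.31,-0.98,0],0,1],[[-0.31,-0.98,0],0,1],[[-0.31,-0.98,0],0,1],[[-0.31,-0.98,0],0,1],[[-0.31,-0.98,0],0,1],[[0,0,0],0,1]]'
python3 -c "
from h import *
plan(.615,-.3055,.0485,98.4)
d=cam('scene')
cv2.imwrite('pics/m1.png',cv2.resize(d['color'][150:250,110:210],None,fx=5,fy=5,interpolation=cv2.INTER_CUBIC))"
```

```text
clock: 28.35
tcp_pos: [0.4258, 0.0839, 0.1591]
orientation: [-0.001, -0.181, 0.984, 0.0]
wrist_force: [0.3, -0.8, -1.6]
finger_gap: 0.0232
clock: 29.85
tcp_pos: [0.5082, -0.0836, 0.1605]
orientation: [0.0, -0.074, 0.997, 0.0]
wrist_force: [-0.9, 0.5, -2.3]
finger_gap: 0.0233
clock: 31.22
tcp_pos: [0.5982, -0.269, 0.1599]
orientation: [0.0, -0.073, 0.997, -0.0]
wrist_force: [-0.3, 0.2, -1.2]
finger_gap: 0.0232
clock 31.23 yang now 98.35 j6 -0.69 TURN shares total -0.01 | SHIFT total [-0.57 -1.93  5.57] rows 6 each [-0.094 -0.321  0.928] gap 0.0232 F [-0.3  0.2 -1.2]
```

View pics/m1.png

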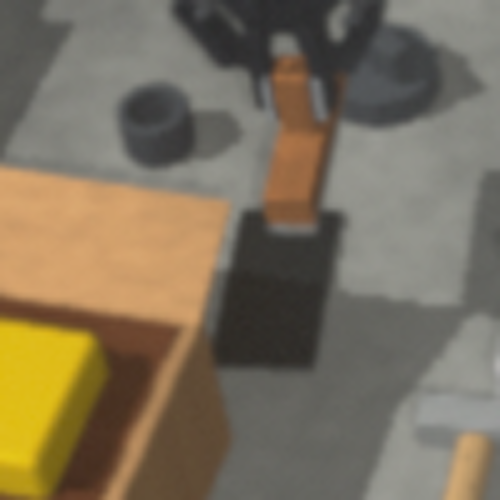

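```bash
python3 -c "
from h import *
d=cam('scene')
c=np.array([at(d,(110+(x+.5)/5-.5,150+(y+.5)/5-.5),.006) for x,y in((240,210),(345,212),(213,365),(315,368))]);print(c.round(4),c.mean(0))"
python3 -m pendant '[[[-0.3,-0.98,0],0,1],[[-0.28,-0.95,0],0,1],[[0,0,0.9],0,1],[[0,0,0.9],0,1],[[0,0,0.9],0,1],[[0,0,0.9],0,1],[[0,0,0.9],0,1],[[0,0,0.6],0,1],[[0,0,0],0,1]]'
python3 -c "
from h import *
plan(.615,-.3055,.0477,98.4)"
```

```text
[[ 0.5532 -0.3485  0.006 ]
 [ 0.5408 -0.2765  0.006 ]
 [ 0.6883 -0.3203  0.006 ]
 [ 0.6774 -0.2539  0.006 ]] [ 0.61492432 -0.29980717  0.006     ]
clock: 32.45
tcp_pos: [0.614, -0.303, 0.0572]
orientation: [-0.001, -0.074, 0.997, 0.001]
wrist_force: [-1.4, -0.1, -1.3]
finger_gap: 0.023
clock 32.45 yang now 98.44 j6 -0.72 TURN shares total 0.01 | SHIFT total [-0.03 -0.13  0.48] rows 1 each [-0.032 -0.133  0.477] gap 0.023 F [-1.4 -0.1 -1.3]
```

Mat centre is about (0.615, -0.302), so the position is right. I'll lower and release.

```bash
python3 -m pendant '[[[0,0,0.2],0,1],[[0,0,0.15],0,1],[[0,0,0],0,1],[[0,0,0.1],0,1],[[0,0,0],0,1]]'
python3 -c "
from h import *
plan(.615,-.3055,.0477,98.4)"
```

```text
clock: 33.08
tcp_pos: [0.6147, -0.3036, 0.0494]
orientation: [-0.0, -0.073, 0.997, 0.0]
wrist_force: [-0.1, 0.4, -2.7]
finger_gap: 0.023
clock 33.08 yang now 98.43 j6 -0.72 TURN shares total 0.0 | SHIFT total [-0.   -0.09  0.09] rows 1 each [-0.001 -0.095  0.085] gap 0.023 F [-0.1  0.4 -2.7]
```

```bash
python3 -m pendant '[[[0,0,0.1],0,1],[[0,0,0],0,1],[[0,0,0],0,0.2],[[0,0,0],0,-0.5],[[0,0,0],0,-1],[[0,0,0],0,-1],[[0,0,0],0,-1],[[0,0,-1],0,-1],[[0,0,-1],0,-1],[[0,0,-1],0,-1],[[0,0,-1],0,-1]]'
python3 -c "
from h import *
d=cam('top')
im=d['color']
def f(x0,y0):
    g=im[y0:y0+60,x0:x0+60].astype(float).mean(2)
    g=np.clip((g-40)/(100-40),0,1)**.8*255
    return cv2.resize(g.astype('uint8'),None,fx=6.5,fy=6.5,interpolation=cv2.INTER_CUBIC)
cv2.imwrite('pics/caps2.png',np.hstack([f(118,228),f(330,228)]))
cv2.imwrite('pics/t5.png',cv2.resize(im,None,fx=1.5,fy=1.5))
d=cam('scene')
im=d['color']
g=lambda x0,y0:cv2.resize(im[y0:y0+40,x0:x0+40],None,fx=9.7,fy=9.7,interpolation=cv2.INTER_CUBIC)
cv2.imwrite('pics/capss2.png',cv2.convertScaleAbs(np.hstack([g(165,145),g(328,165)]),alpha=1.7))
cv2.imwrite('pics/m2.png',cv2.resize(d['color'][150:250,110:210],None,fx=5,fy=5,interpolation=cv2.INTER_CUBIC))"
```

```text
clock: 34.45
tcp_pos: [0.6147, -0.3036, 0.1281]
orientation: [0.0, -0.073, 0.997, 0.0]
wrist_force: [-0.8, -0.5, 0.2]
finger_gap: 0.0854
```

View pics/t5.png

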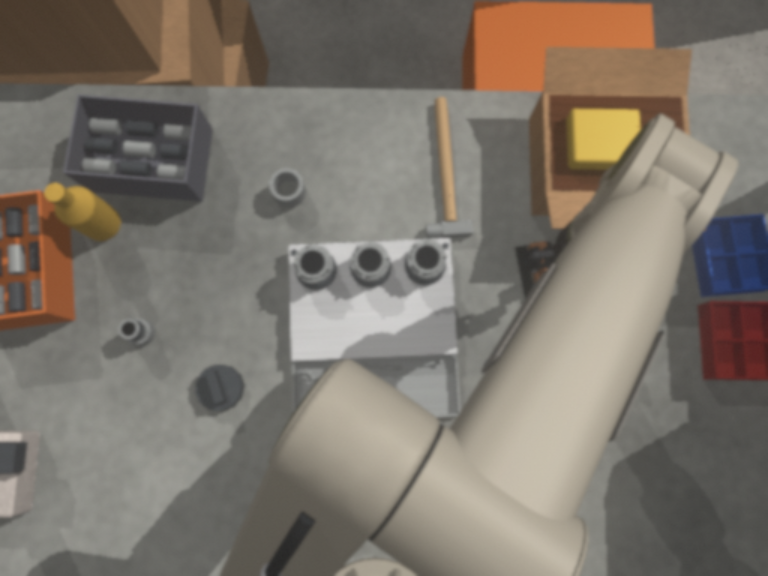

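View pics/m2.png

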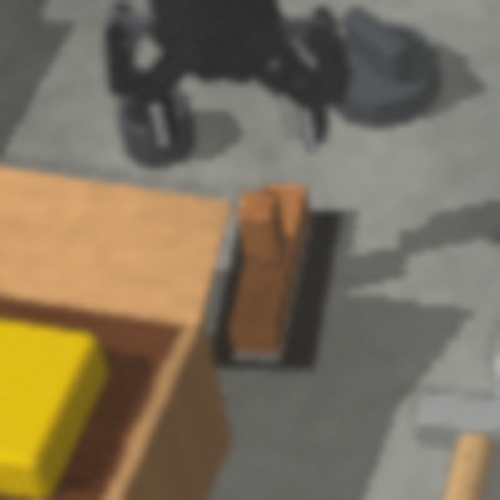

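View pics/capss2.png

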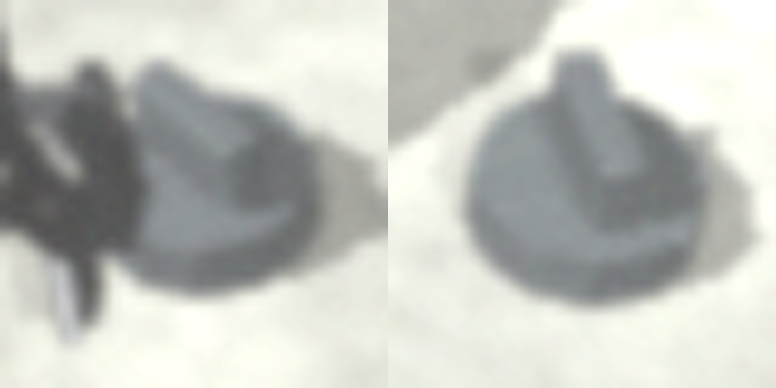

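The scraper is back on its mat: crop post at (258,200), mat rim visible all round. Next, the cap poses: I'll estimate them and overlay a model to check.

```bash
cat > ov.py <<'E'
from h import *
def draw(d,crop,sc,caps,zb=0.0):
    x0,y0,w,hh=crop;im=cv2.resize(d['color'][y0:y0+hh,x0:x0+w],None,fx=sc,fy=sc,interpolation=cv2.INTER_CUBIC)
    im=cv2.convertScaleAbs(im,alpha=1.6)
    for x,y,a in caps:
        a=np.radians(a);c=np.array([x,y]);u=np.array([np.cos(a),np.sin(a)]);v=np.array([-u[1],u[0]])
        def pl(P,col):
            q=np.array([[(p-o+.5)*sc-.5 for p,o in zip(proj(d,P_),(x0,y0))] for P_ in P]);cv2.polylines(im,[q.round().astype(int)],True,col,1)
        t=np.linspace(0,2*np.pi,40)
        for z,col in((0,(0,0,255)),(.026,(0,255,0))): pl([[x+.042*np.cos(k),y+.042*np.sin(k),zb+z] for k in t],col)
        pl([[*(c+i*.03*u+j*.009*v),zb+.058] for i,j in((1,1),(1,-1),(-1,-1),(-1,1))],(255,0,255))
    return im
E
python3 - <<'E'
from ov import *
s=cam('scene');t=cv2.imread
G=lambda x,y,ox,oy:(ox+(x+.5)/9.7-.5,oy+(y+.5)/9.7-.5)
res=[]
for (a,b,o) in(((150,75),(238,145),(165,145)),((582-388,57),(620-388,170),(328,165))):
    A=at(s,G(*a,*o),.058);B=at(s,G(*b,*o),.058);v=B-A
    print((A+B)/2,np.degrees(np.arctan2(v[1],v[0])),np.linalg.norm(v))
    res.append(((A+B)/2)[:2].tolist()+[np.degrees(np.arctan2(v[1],v[0]))])
a=np.hstack([draw(s,(165,145,40,40),9.7,res),draw(s,(328,165,40,40),9.7,res)])
cv2.imwrite('pics/ov1.png',a)
T=cam('top')
cv2.imwrite('pics/ov2.png',draw(T,(118,228,60,60),8,res))
E
```

```text
[ 0.41504445 -0.28808015  0.058     ] 55.08777064675386 0.0521388231008531
[0.40420215 0.28850938 0.058     ] 17.77331024293604 0.05577054482223547
```

View pics/ov1.png

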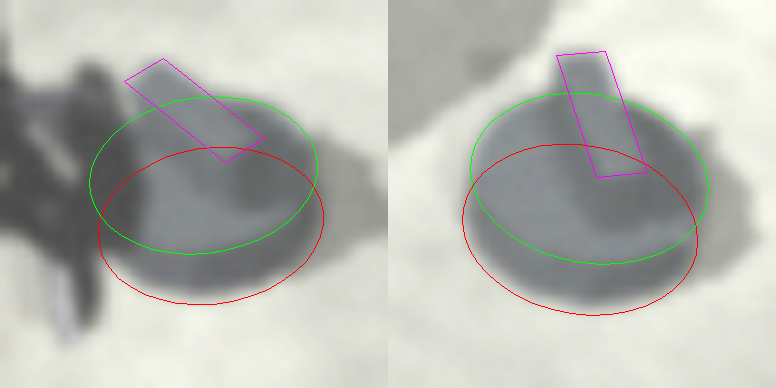

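View pics/ov2.png

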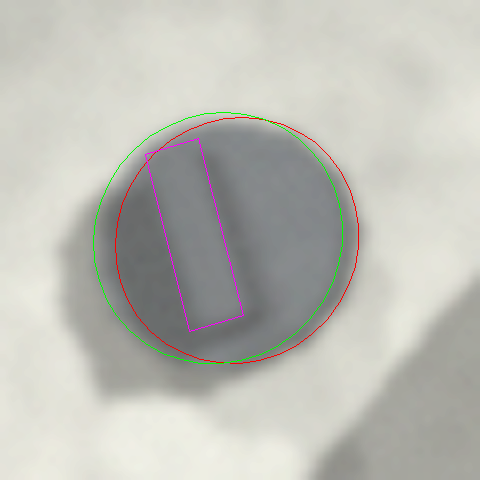

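```bash
python3 -m pendant '[[[0,0,-1],1,-1],[[0,0,-1],1,-1],[[0,0,0],1,-1],[[0,0,0],1,-1],[[0,0,0],1,-1],[[0,0,0],1,-1],[[0,0,0],1,-1],[[0,0,0],1,-1],[[0,0,0],1,-1],[[0,0,0],1,-1],[[0,0,0],1,-1],[[0,0,0],1,-1]]'
python3 -m pendant '[[[0,0,0],1,-1],[[0,0,0],1,-1],[[0,0,0],1,-1],[[0,0,0],1,-1],[[0,0,0],1,-1],[[0,0,0],1,-1],[[0,0,0],1,-1],[[0,0,0],1,-1],[[0,0,0],1,-1],[[0,0,0],1,-1],[[0,0,0],0.2,-1],[[0,0,0],0,-1]]'
python3 -c "
from h import *
plan(.413,-.288,.12,-35)"
```

```text
clock: 36.15
tcp_pos: [0.6141, -0.3033, 0.1656]
orientation: [-0.001, 0.528, 0.849, 0.0]
wrist_force: [0.6, -0.2, 0.3]
finger_gap: 0.0855
clock: 37.65
tcp_pos: [0.6145, -0.3035, 0.1666]
orientation: [-0.001, 0.886, 0.464, -0.0]
wrist_force: [-0.1, 1.1, -0.1]
finger_gap: 0.0851
clock 37.65 yang now -34.69 j6 1.6 TURN shares total 0.05 | SHIFT total [-5.14 -8.7   2.33] rows 9 each [-0.572 -0.966  0.259] gap 0.0851 F [-0.1  1.1 -0.1]
```

```bash
python3 -m pendant '[[[-0.57,-0.965,0.26],0,-1],[[-0.57,-0.965,0.26],0,-1],[[-0.57,-0.965,0.26],0,-1],[[-0.57,-0.965,0.26],0,-1],[[-0.57,-0.965,0.26],0,-1],[[-0.57,-0.965,0.26],0,-1],[[-0.57,-0.965,0.26],0,-1],[[-0.57,-0.965,0.26],0,-1],[[-0.57,-0.965,0.26],0,-1],[[0,0,0],0,-1]]'
python3 - <<'E'
from ov import *
plan(.413,-.288,.031,-35)
s=cam('scene')
cv2.imwrite('pics/ov3.png',draw(s,(150,120,70,70),8,[(.413,-.288,55)]))
T=cam('top')
cv2.imwrite('pics/ov4.png',draw(T,(320,218,80,80),7,[(.413,-.288,55)]))
E
```

```text
clock: 38.9
tcp_pos: [0.4121, -0.2882, 0.1203]
orientation: [-0.001, 0.886, 0.463, -0.0]
wrist_force: [0.5, 0.6, 0.6]
finger_gap: 0.0853
clock 38.9 yang now -34.78 j6 1.41 TURN shares total 0.04 | SHIFT total [0.03 0.03 4.46] rows 5 each [0.007 0.006 0.893] gap 0.0853 F [0.5 0.6 0.6]
```

View pics/ov3.png

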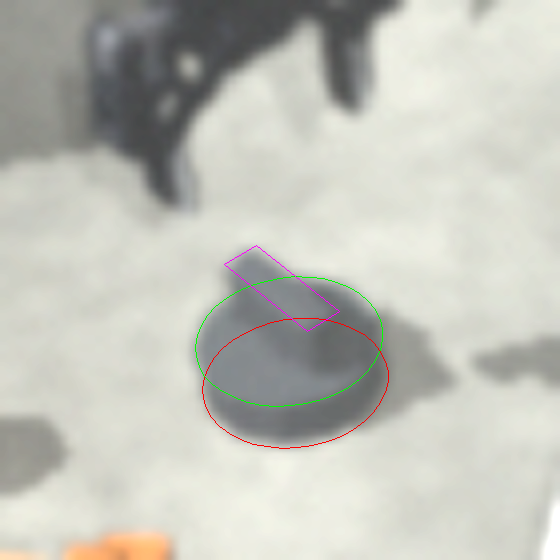

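View pics/ov4.png

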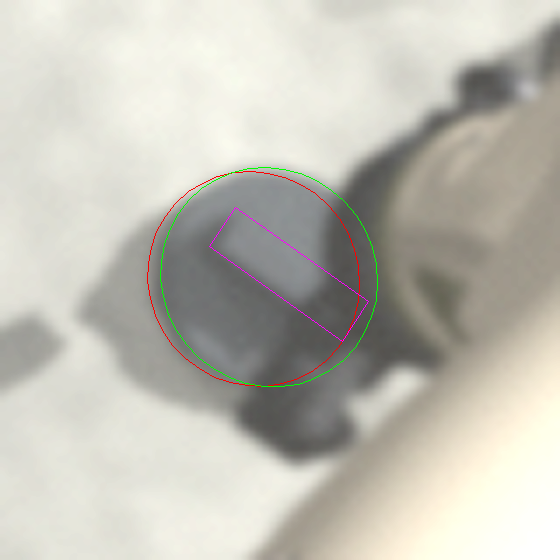

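```bash
python3 -m pendant '[[[0.03,0.03,0.9],0,-1],[[0,0,0.9],0,-1],[[0,0,0.9],0,-1],[[0,0,0.9],0,-1],[[0,0,0.7],0,-1],[[0,0,0],0,-1]]'
python3 -c "
from h import *
plan(.413,-.288,.031,-35)"
```

```text
clock: 39.75
tcp_pos: [0.4143, -0.2882, 0.0337]
orientation: [-0.001, 0.886, 0.464, -0.0]
wrist_force: [-0.2, -0.1, -0.1]
finger_gap: 0.0855
clock 39.75 yang now -34.74 j6 1.41 TURN shares total 0.04 | SHIFT total [-0.03 -0.06  0.14] rows 1 each [-0.029 -0.061  0.136] gap 0.0855 F [-0.2 -0.1 -0.1]
```

```bash
python3 -m pendant '[[[-0.03,-0.06,0.05],0,-1],[[0,0,0],0,0],[[0,0,0],0,1],[[0,0,0],0,1],[[0,0,0],0,1],[[0,0,0],0,1],[[0,0,0],0,1],[[0,0,0],0,1]]' 40
python3 -c "
from h import *
plan(.413,-.288,.031,-35)"
```

```text
clock: 40.75
tcp_pos: [0.4132, -0.2887, 0.034]
orientation: [0.0, 0.886, 0.464, 0.0]
wrist_force: [-0.5, 0.2, 4.8]
finger_gap: 0.0174
clock 40.75 yang now -34.77 j6 1.41 TURN shares total 0.04 | SHIFT total [ 0.02 -0.03  0.15] rows 1 each [ 0.021 -0.028  0.149] gap 0.0174 F [-0.5  0.2  4.8]
```

```bash
python3 -m pendant '[[[0,0,-0.5],0,1],[[0,0,-1],0,1],[[0,0,-1],0,1],[[0,0,-1],0,1],[[0,0,-1],0,1],[[0,0,-1],0,1],[[0,0,-1],0,1],[[0,0,-0.5],0,1],[[0,0,0],0,1]]' 60
python3 - <<'E'
from h import *
plan(.6297,-.0828,.174,-40)
for n,cs in(('top',((285,172),(246,173),(208,175))),('scene',((226,199),(258,202),(290,206)))):
    d=cam(n,n+'6');g=d['color'].astype(float).mean(2)
    for c in cs:
        x0,y0=c[0]-14,c[1]-14
        p=cv2.resize(g[y0:y0+28,x0:x0+28].astype('float32'),None,fx=8,fy=8,interpolation=cv2.INTER_CUBIC)
        lo=np.percentile(p,3);hi=p.mean();m=(p<90).astype('uint8')
        k,l,st,ce=cv2.connectedComponentsWithStats(m)
        i=l[112,112]
        cc=[x0+(ce[i][0]+.5)/8-.5,y0+(ce[i][1]+.5)/8-.5]
        print(n,i,st[i][2:]/8,lo,hi,np.round(cc,2),np.round(at(d,cc,.105),4))
E
```

```text
clock: 41.88
tcp_pos: [0.4132, -0.2886, 0.1739]
orientation: [0.0, 0.886, 0.464, 0.0]
wrist_force: [-0.0, 0.6, -3.4]
finger_gap: 0.0172
clock 41.88 yang now -34.77 j6 1.41 TURN shares total 0.87 | SHIFT total [ 1.484e+01  1.680e+00 -1.000e-02] rows 15 each [ 0.989  0.112 -0.   ] gap 0.0172 F [-0.   0.6 -3.4]
top 1 [  14.75   14.5  1342.25] 66.12195 127.81011 [284.39 171.13] [ 0.6301 -0.0828  0.105 ]
top 1 [  14.625   14.375 1333.25 ] 66.36426 130.62894 [246.16 172.82] [0.6241 0.0171 0.105 ]
top 1 [  15.      14.75  1385.375] 62.16169 126.014946 [207.78 174.44] [0.6182 0.1172 0.105 ]
scene 1 [ 12.5     9.125 740.875] 62.062035 145.04094 [226.03 199.43] [ 0.6288 -0.0823  0.105 ]
scene 1 [ 12.5    9.25 735.75] 66.13121 153.25952 [257.94 202.72] [0.6229 0.0173 0.105 ]
scene 1 [ 12.75    9.5   763.125] 64.86216 148.24132 [290.46 206.  ] [0.6168 0.1174 0.105 ]
```

View pics/scene6.png

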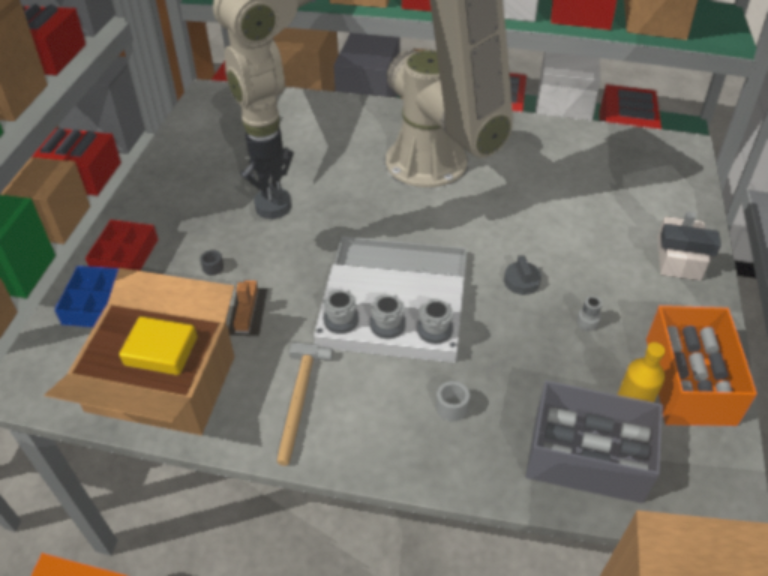

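```bash
python3 - <<'E'
from ov import *
c=[(.4132,-.2886,55.2)]
s=cam('scene');T=cam('top')
q=proj(s,(.413,-.289,.155)).astype(int);r=proj(T,(.413,-.289,.155)).astype(int);print(q,r)
cv2.imwrite('pics/ov5.png',np.hstack([draw(s,(q[0]-24,q[1]-24,48,48),8,c,.14),draw(T,(r[0]-24,r[1]-24,48,48),8,c,.14)]))
E
```

```text
[181 134] [370 255]
```

View pics/ov5.png

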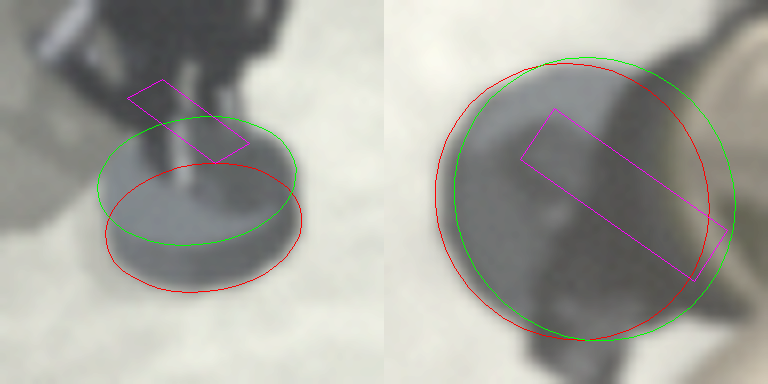

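```bash
python3 -c "
from h import *
plan(.6303,-.0826,.174)"
python3 -m pendant '[[[0.94,0.34,0],0,1],[[0.94,0.34,0],0,1]]'
python3 -c "
from h import *
plan(.6303,-.0826,.174)"
```

```text
clock 42.08 yang now -34.77 j6 1.41 TURN shares total -0.0 | SHIFT total [14.65  3.09 -0.07] rows 15 each [ 0.976  0.206 -0.005] gap 0.0168 F [-0.1 -0.  -3.5]
clock: 42.32
tcp_pos: [0.4456, -0.265, 0.1728]
orientation: [-0.001, 0.886, 0.463, -0.0]
wrist_force: [-0.3, -0.7, -3.9]
finger_gap: 0.0169
clock 42.33 yang now -34.82 j6 1.49 TURN shares total -0.0 | SHIFT total [12.76  2.38 -0.06] rows 13 each [ 0.982  0.183 -0.004] gap 0.0169 F [-0.3 -0.7 -3.9]
```

```bash
python3 -m pendant '[[[0.98,0.18,-0.1],0,1],[[0.98,0.18,-0.1],0,1],[[0.98,0.18,0],0,1],[[0.98,0.18,0],0,1],[[0.98,0.18,0],0,1],[[0.98,0.18,0],0,1],[[0.98,0.18,0],0,1],[[0.98,0.18,0],0,1],[[0.98,0.18,0],0,1],[[0.98,0.18,0],0,1],[[0.98,0.18,0],0,1],[[0.98,0.18,0],0,1]]'
python3 -m pendant '[[[0.9,0.2,0],0,1],[[0,0,0],0,1],[[0,0,0],0,1]]'
python3 -c "
from h import *
plan(.6303,-.0826,.15)"
```

```text
clock: 43.82
tcp_pos: [0.6163, -0.0959, 0.1777]
orientation: [0.0, 0.886, 0.464, 0.0]
wrist_force: [0.0, -0.0, -4.2]
finger_gap: 0.0172
clock: 44.2
tcp_pos: [0.6287, -0.0844, 0.1775]
orientation: [-0.0, 0.886, 0.464, -0.0]
wrist_force: [-0.4, -0.5, -3.1]
finger_gap: 0.0169
clock 44.2 yang now -34.77 j6 1.92 TURN shares total -0.0 | SHIFT total [0.12 0.02 1.37] rows 2 each [0.06  0.009 0.687] gap 0.0169 F [-0.4 -0.5 -3.1]
```

```bash
python3 -m pendant '[[[0.12,0.02,0.5],0,1],[[0,0,0.6],0,1],[[0,0,0.6],0,1],[[0,0,0.2],0,1],[[0,0,0],0,1]]'
python3 -m pendant '[[[0,0,0.15],0,1],[[0,0,0],0,1]]'
python3 -c "
from h import *
plan(.6303,-.0826,.15)"
```

```text
clock: 44.82
tcp_pos: [0.6302, -0.0826, 0.1391]
orientation: [-0.0, 0.886, 0.463, -0.0]
wrist_force: [0.1, 0.2, -3.5]
finger_gap: 0.0167
clock: 45.08
tcp_pos: [0.6307, -0.0826, 0.1368]
orientation: [0.0, 0.886, 0.464, 0.0]
wrist_force: [0.6, 0.8, -3.1]
finger_gap: 0.0169
clock 45.08 yang now -34.77 j6 1.92 TURN shares total -0.0 | SHIFT total [-0.01 -0.01 -0.66] rows 1 each [-0.011 -0.015 -0.659] gap 0.0169 F [ 0.6  0.8 -3.1]
```

```bash
for i in 1 2 3; do :; done; python3 -m pendant '[[[0,0,0.15],0,1],[[0,0,0],0,1]]'
python3 -m pendant '[[[0,0,0.1],0,1],[[0,0,0],0,1]]'
```

```text
clock: 45.32
tcp_pos: [0.6304, -0.0826, 0.1335]
orientation: [-0.0, 0.886, 0.464, -0.0]
wrist_force: [-0.1, -0.2, -3.6]
finger_gap: 0.017
clock: 45.58
tcp_pos: [0.6305, -0.0826, 0.1315]
orientation: [-0.0, 0.886, 0.464, -0.0]
wrist_force: [0.2, -0.4, -4.2]
finger_gap: 0.0171
```

```bash
python3 - <<'E'
from ov import *
c=[(.6295,-.0826,55.2)]
z=pose()[1][2]-.034
s=cam('scene');T=cam('top')
q=proj(s,(.63,-.083,.12)).astype(int);r=proj(T,(.63,-.083,.12)).astype(int)
cv2.imwrite('pics/ov6.png',np.hstack([draw(s,(q[0]-24,q[1]-24,48,48),8,c,z),draw(T,(r[0]-24,r[1]-24,48,48),8,c,z)]))
plan(.63,-.08,.1)
E
```

```text
clock 45.67 yang now -34.77 j6 1.92 TURN shares total -0.0 | SHIFT total [ 0.09 -0.1   1.58] rows 2 each [ 0.045 -0.048  0.792] gap 0.0171 F [ 0.3  0.1 -3.6]
```

View pics/ov6.png

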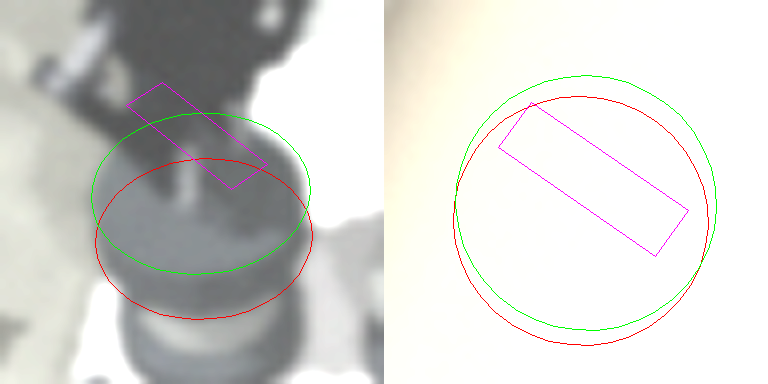

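The cap's skirt surrounds the pipe top (crop (205,310)). I'll keep going down until it makes contact.

```bash
python3 -m pendant '[[[0,0,0.1],0,1],[[0,0,0],0,1]]'
python3 -m pendant '[[[0,0,0.1],0,1],[[0,0,0],0,1]]'
python3 -m pendant '[[[0,0,0.07],0,1],[[0,0,0],0,1]]'
```

```text
clock: 45.92
tcp_pos: [0.6304, -0.0826, 0.1295]
orientation: [-0.0, 0.886, 0.464, -0.0]
wrist_force: [-0.0, -0.1, -2.8]
finger_gap: 0.0171
clock: 46.18
tcp_pos: [0.6306, -0.0826, 0.1276]
orientation: [-0.0, 0.886, 0.464, 0.0]
wrist_force: [-0.1, 0.3, -3.9]
finger_gap: 0.0167
clock: 46.42
tcp_pos: [0.6307, -0.0826, 0.1272]
orientation: [0.0, 0.886, 0.464, 0.0]
wrist_force: [-1.7, 1.0, 3.3]
finger_gap: 0.0173
```

```bash
python3 -m pendant '[[[0,0,0.04],-0.6,1],[[0,0,0],-1,1],[[0,0,0],-1,1],[[0,0,0],-1,1],[[0,0,0],0,1]]'
python3 -c "
from h import *
plan(.6303,-.0826,.127)
print(env.get_state()['ft_torque'])"
```

```text
clock: 47.05
tcp_pos: [0.6311, -0.082, 0.1292]
orientation: [0.001, 0.783, 0.622, 0.001]
wrist_force: [-5.3, 3.1, 17.2]
finger_gap: 0.0172
clock 47.05 yang now -13.09 j6 1.54 TURN shares total -0.0 | SHIFT total [-0.04 -0.03  0.11] rows 1 each [-0.036 -0.034  0.109] gap 0.0172 F [-5.3  3.1 17.2]
[0.62060232 1.58031015 0.07260342]
```

```bash
python3 -m pendant '[[[0,0,-0.06],-1,1],[[0,0,-0.02],-1,1],[[0,0,-0.02],-1,1],[[0,0,-0.02],-1,1],[[0,0,0],0,1]]'
python3 -c "
from h import *
plan(.6303,-.0826,.127)
print(env.get_state()['ft_torque'])"
```

```text
clock: 47.68
tcp_pos: [0.6308, -0.0822, 0.1314]
orientation: [0.001, 0.637, 0.771, 0.001]
wrist_force: [-6.5, 2.1, 15.3]
finger_gap: 0.0171
clock 47.67 yang now 10.89 j6 1.12 TURN shares total -0.0 | SHIFT total [-0.02 -0.03  0.22] rows 1 each [-0.015 -0.028  0.219] gap 0.0171 F [-6.5  2.1 15.3]
[ 0.45889693  1.67466404 -0.09936156]
```

```bash
python3 -m pendant '[[[0,0,-0.04],-1,1],[[0,0,-0.03],-1,1],[[0,0,0],0,1]]'
python3 -c "
from h import *
plan(.6303,-.0826,.127)
print(env.get_state()['ft_torque'])"
```

```text
clock: 48.05
tcp_pos: [0.6309, -0.0825, 0.1325]
orientation: [0.001, 0.553, 0.833, 0.001]
wrist_force: [-4.6, 2.0, 13.8]
finger_gap: 0.0169
clock 48.05 yang now 22.89 j6 0.92 TURN shares total -0.0 | SHIFT total [ 0.01 -0.03  0.28] rows 1 each [ 0.005 -0.031  0.276] gap 0.0169 F [-4.6  2.  13.8]
[0.32030441 1.3704096  0.01220296]
```

```bash
python3 -m pendant '[[[0,0,-0.03],-1,1],[[0,0,-0.03],-1,1],[[0,0,0],0,1]]'
python3 -c "
from h import *
plan(.6303,-.0826,.127)
print(env.get_state()['ft_torque'])"
python3 -m pendant '[[[0,0,-0.02],-1,1],[[0,0,-0.02],-1,1],[[0,0,0],0,1]]'
python3 -c "
from h import *
plan(.6303,-.0826,.127)
print(env.get_state()['ft_torque'])"
```

```text
clock: 48.42
tcp_pos: [0.6321, -0.0819, 0.1327]
orientation: [0.002, 0.463, 0.887, 0.002]
wrist_force: [-0.5, 3.3, 7.9]
finger_gap: 0.0166
clock 48.42 yang now 34.88 j6 0.71 TURN shares total -0.0 | SHIFT total [ 0.02 -0.1   0.28] rows 1 each [ 0.021 -0.095  0.284] gap 0.0166 F [-0.5  3.3  7.9]
[ 0.99866099  0.24384424 -0.11791753]
clock: 48.8
tcp_pos: [0.6303, -0.0826, 0.1307]
orientation: [-0.0, 0.369, 0.93, -0.0]
wrist_force: [-0.2, -0.5, -3.9]
finger_gap: 0.0171
clock 48.8 yang now 46.75 j6 0.5 TURN shares total -0.0 | SHIFT total [-0.   -0.    0.19] rows 1 each [-0.001 -0.002  0.186] gap 0.0171 F [-0.2 -0.5 -3.9]
[-0.01170739 -0.01595324 -0.0267038 ]
```

```bash
python3 -m pendant '[[[0,0,0.15],0,1],[[0,0,0],0,1]]'
python3 -m pendant '[[[0,0,0.1],0,1],[[0,0,0],0,1]]'
python3 -m pendant '[[[0,0,0.1],0,1],[[0,0,0],0,1]]'
```

```text
clock: 49.05
tcp_pos: [0.6302, -0.0826, 0.1275]
orientation: [-0.001, 0.368, 0.93, -0.0]
wrist_force: [0.2, -0.4, -3.3]
finger_gap: 0.0167
clock: 49.3
tcp_pos: [0.6304, -0.0826, 0.126]
orientation: [-0.0, 0.368, 0.93, 0.0]
wrist_force: [-0.3, -0.2, -4.6]
finger_gap: 0.017
clock: 49.55
tcp_pos: [0.6307, -0.0826, 0.1247]
orientation: [0.0, 0.368, 0.93, 0.0]
wrist_force: [-0.1, -0.1, -0.5]
finger_gap: 0.0168
```

```bash
python3 -m pendant '[[[0,0,0.06],0.5,1],[[0,0,0.03],1,1],[[0,0,0.03],1,1],[[0,0,0],0,1]]'
python3 -c "
from h import *
plan(.6303,-.0826,.119)
print(env.get_state()['ft_torque'])"
```

```text
clock: 50.05
tcp_pos: [0.6309, -0.0831, 0.1231]
orientation: [0.001, 0.486, 0.874, -0.0]
wrist_force: [-1.4, -1.1, 3.6]
finger_gap: 0.0168
clock 50.05 yang now 31.87 j6 0.76 TURN shares total -0.0 | SHIFT total [ 0.04 -0.01  0.2 ] rows 1 each [ 0.037 -0.014  0.204] gap 0.0168 F [-1.4 -1.1  3.6]
[-0.3898049   0.54308054 -0.07577105]
```

```bash
python3 -m pendant '[[[0,0,0.03],1,1],[[0,0,0.03],1,1],[[0,0,0.03],1,1],[[0,0,0],0,1]]'
python3 -c "
from h import *
plan(.6303,-.0826,.119)
print(env.get_state()['ft_torque'])"
```

```text
clock: 50.55
tcp_pos: [0.6312, -0.083, 0.1214]
orientation: [0.001, 0.616, 0.787, 0.0]
wrist_force: [-0.6, -1.1, 6.5]
finger_gap: 0.0168
clock 50.55 yang now 13.9 j6 1.07 TURN shares total -0.0 | SHIFT total [ 0.03 -0.04  0.12] rows 1 each [ 0.031 -0.039  0.121] gap 0.0168 F [-0.6 -1.1  6.5]
[-0.32347247  0.5031025  -0.01388259]
```

```bash
python3 -m pendant '[[[0,0,0.03],1,1],[[0,0,0.03],1,1],[[0,0,0.03],0.5,1],[[0,0,0],0,1]]'
python3 -c "
from h import *
plan(.6303,-.0826,.119)
print(env.get_state()['ft_torque'])"
```

```text
clock: 51.05
tcp_pos: [0.6313, -0.0834, 0.12]
orientation: [0.001, 0.714, 0.7, 0.0]
wrist_force: [-1.0, -1.4, 6.4]
finger_gap: 0.0171
clock 51.05 yang now -1.08 j6 1.33 TURN shares total -0.0 | SHIFT total [ 0.04 -0.05  0.05] rows 1 each [ 0.039 -0.052  0.05 ] gap 0.0171 F [-1.  -1.4  6.4]
[-0.57676582  0.61869426  0.03671558]
```

```bash
python3 -m pendant '[[[0,0,0.02],0.5,1],[[0,0,0.02],0.5,1],[[0,0,0],0,1]]'
python3 -c "
from h import *
plan(.6303,-.0826,.119)
print(env.get_state()['ft_torque'])"
python3 -m pendant '[[[0,0,0.02],0.5,1],[[0,0,0],0.5,1],[[0,0,0],0,1]]'
python3 -c "
from h import *
plan(.6303,-.0826,.119)
print(env.get_state()['ft_torque'])"
```

```text
clock: 51.42
tcp_pos: [0.6315, -0.0836, 0.1196]
orientation: [0.002, 0.75, 0.662, 0.0]
wrist_force: [-2.2, -1.8, 8.4]
finger_gap: 0.0169
clock 51.42 yang now -7.1 j6 1.44 TURN shares total -0.0 | SHIFT total [ 0.04 -0.07  0.03] rows 1 each [ 0.041 -0.067  0.029] gap 0.0169 F [-2.2 -1.8  8.4]
[-0.46732508  0.64973229 -0.04992202]
clock: 51.8
tcp_pos: [0.6314, -0.0836, 0.1195]
orientation: [0.002, 0.783, 0.622, 0.001]
wrist_force: [-2.0, -1.5, 9.8]
finger_gap: 0.0167
clock 51.8 yang now -13.1 j6 1.54 TURN shares total -0.0 | SHIFT total [ 0.03 -0.07  0.02] rows 1 each [ 0.034 -0.066  0.024] gap 0.0167 F [-2.  -1.5  9.8]
[-0.27529589  0.76449214  0.00584153]
```

```bash
python3 -m pendant '[[[0,0,0],0.6,1],[[0,0,0],0.6,1],[[0,0,0],0,1]]'
python3 -c "
from h import *
plan(.6303,-.0826,.119)
print(env.get_state()['ft_torque'])"
python3 -m pendant '[[[0,0,0],0.6,1],[[0,0,0],0.6,1],[[0,0,0],0,1]]'
python3 -c "
from ov import *
plan(.6303,-.0826,.119)
print(env.get_state()['ft_torque'])
s=cam('scene')
cv2.imwrite('pics/ov7.png',draw(s,(196,160,64,64),9,[],0))"
```

```text
clock: 52.18
tcp_pos: [0.6309, -0.0832, 0.1195]
orientation: [0.001, 0.82, 0.572, 0.0]
wrist_force: [-4.7, -1.5, 11.5]
finger_gap: 0.017
clock 52.17 yang now -20.27 j6 1.67 TURN shares total -0.0 | SHIFT total [ 0.02 -0.04  0.02] rows 1 each [ 0.02  -0.038  0.025] gap 0.017 F [-4.7 -1.5 11.5]
[-0.23749709  1.13095036  0.07974838]
clock: 52.55
tcp_pos: [0.6303, -0.0826, 0.1195]
orientation: [0.001, 0.854, 0.521, 0.0]
wrist_force: [-7.3, -0.8, 12.4]
finger_gap: 0.017
clock 52.55 yang now -27.22 j6 1.79 TURN shares total -0.0 | SHIFT total [0.   0.   0.02] rows 1 each [0.001 0.001 0.025] gap 0.017 F [-7.3 -0.8 12.4]
[-0.14985159  1.39817881  1.90238499]
```

View pics/ov7.png

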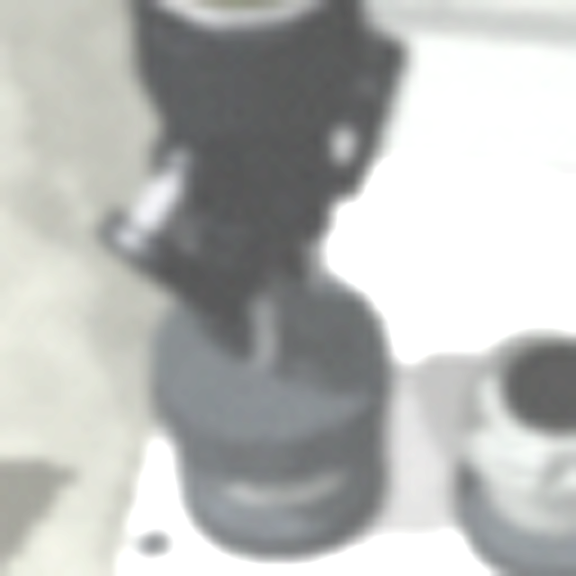

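Wrist torque rose to 1.9 Nm with z steady at 0.1195 (cap point about 9.5 mm above the rim), so this cap is home. I'll release and go up.

```bash
python3 -m pendant '[[[0,0,-0.06],0,1],[[0,0,0],0,0.4],[[0,0,0],0,-0.2],[[0,0,0],0,-1],[[0,0,0],0,-1],[[0,0,0],0,-1],[[0,0,0],0,-1],[[0,0,-0.8],0,-1],[[0,0,-1],0,-1],[[0,0,-1],0,-1],[[0,0,-1],0,-1],[[0,0,-0.5],0,-1]]'
python3 -c "
from ov import *
plan(.402,.2885,.2,-72.5)
s=cam('scene')
c=[(.6295,-.0826,62.8)]
cv2.imwrite('pics/ov8.png',np.hstack([draw(s,(200,170,50,50),8,c,.105-.0195),draw(s,(325,160,50,50),8,[(.402,.2885,17.5)],0)]))"
```

```text
clock: 54.1
tcp_pos: [0.6314, -0.0828, 0.2068]
orientation: [0.001, 0.855, 0.518, 0.001]
wrist_force: [0.2, 0.3, 0.8]
finger_gap: 0.0852
clock 54.1 yang now -27.57 j6 1.8 TURN shares total 7.49 | SHIFT total [ -5.36 -21.15   0.34] rows 22 each [-0.243 -0.962  0.015] gap 0.0852 F [0.2 0.3 0.8]
```

View pics/ov8.png

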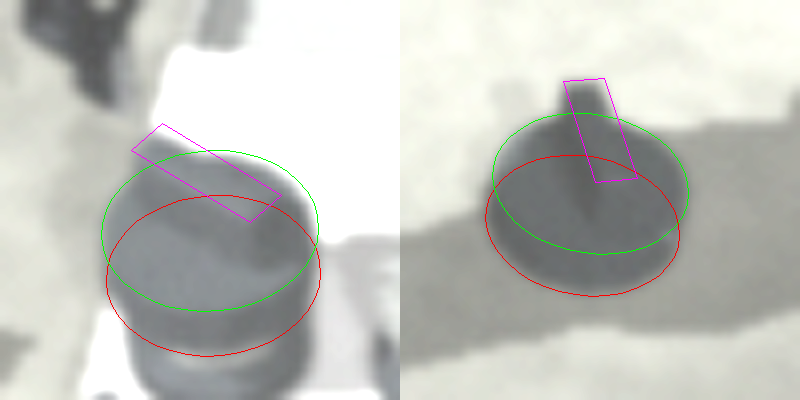

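```bash
python3 -m pendant '[[[0,0,0],-1,-1],[[0,0,0],-1,-1],[[0,0,0],-1,-1],[[0,0,0],-1,-1],[[0,0,0],-1,-1],[[0,0,0],-1,-1],[[0,0,0],-1,-1],[[0,0,0],-1,-1],[[0,0,0],-1,-1],[[0,0,0],-1,-1],[[0,0,0],-1,-1],[[0,0,0],-1,-1]]'
python3 -m pendant '[[[0,0,0],-1,-1],[[0,0,0],-1,-1],[[0,0,0],-1,-1],[[0,0,0],-1,-1],[[0,0,0],-1,-1],[[0,0,0],-1,-1],[[0,0,0],-1,-1],[[0,0,0],-1,-1],[[0,0,0],-1,-1],[[0,0,0],-1,-1],[[0,0,0],-0.5,-1],[[0,0,0],0,-1]]'
python3 -c "
from ov import *
plan(.402,.2885,.13,107.5)
T=cam('top')
cv2.imwrite('pics/ov9.png',draw(T,(118,228,60,60),8,[(.402,.2885,17.5)],0))"
```

```text
clock: 55.65
tcp_pos: [0.6303, -0.0825, 0.2039]
orientation: [-0.0, 0.386, 0.923, -0.0]
wrist_force: [-0.9, -0.1, 0.0]
finger_gap: 0.0854
clock: 57.15
tcp_pos: [0.6303, -0.0825, 0.2039]
orientation: [-0.0, -0.151, 0.989, 0.0]
wrist_force: [0.9, 0.1, -0.1]
finger_gap: 0.0852
clock 57.15 yang now 107.39 j6 -0.56 TURN shares total -0.02 | SHIFT total [ 5.31 21.13  3.7 ] rows 22 each [0.241 0.96  0.168] gap 0.0852 F [ 0.9  0.1 -0.1]
```

View pics/ov9.png

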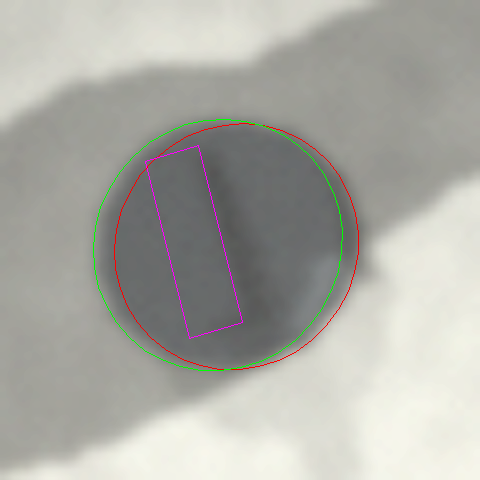

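```bash
python3 -m pendant '[[[0.24,0.96,0],0,-1],[[0.24,0.96,0],0,-1],[[0.24,0.96,0],0,-1],[[0.24,0.96,0],0,-1],[[0.24,0.96,0],0,-1],[[0.24,0.96,0],0,-1],[[0.24,0.96,0],0,-1],[[0.24,0.96,0],0,-1],[[0.24,0.96,0],0,-1],[[0.24,0.96,0],0,-1],[[0.24,0.96,0],0,-1],[[0.24,0.96,0],0,-1]]'
python3 -m pendant '[[[0.24,0.96,0.4],0,-1],[[0.24,0.96,0.4],0,-1],[[0.24,0.96,0.4],0,-1],[[0.24,0.96,0.4],0,-1],[[0.24,0.96,0.4],0,-1],[[0.24,0.96,0.4],0,-1],[[0.24,0.96,0.4],0,-1],[[0.24,0.96,0.4],0,-1],[[0.24,0.96,0.4],0,-1],[[0.24,0.96,0.1],0,-1],[[0,0,0],0,-1]]'
python3 -c "
from ov import *
plan(.4025,.2885,.034,107.5)
T=cam('top');s=cam('scene')
c=[(.4025,.2885,17.5)]
cv2.imwrite('pics/ov10.png',np.hstack([draw(s,(325,155,50,50),8,c),draw(T,(120,230,50,50),8,c)]))"
```

```text
clock: 58.7
tcp_pos: [0.5059, 0.1211, 0.2043]
orientation: [0.0, -0.152, 0.988, 0.0]
wrist_force: [-0.2, -0.3, 0.7]
finger_gap: 0.0855
clock: 60.08
tcp_pos: [0.402, 0.2898, 0.1297]
orientation: [-0.0, -0.153, 0.988, -0.0]
wrist_force: [0.3, -0.1, -0.0]
finger_gap: 0.0853
clock 60.08 yang now 107.56 j6 0.16 TURN shares total 0.01 | SHIFT total [-0.01 -0.07  4.78] rows 5 each [-0.001 -0.014  0.957] gap 0.0853 F [ 0.3 -0.1 -0. ]
```

View pics/ov10.png

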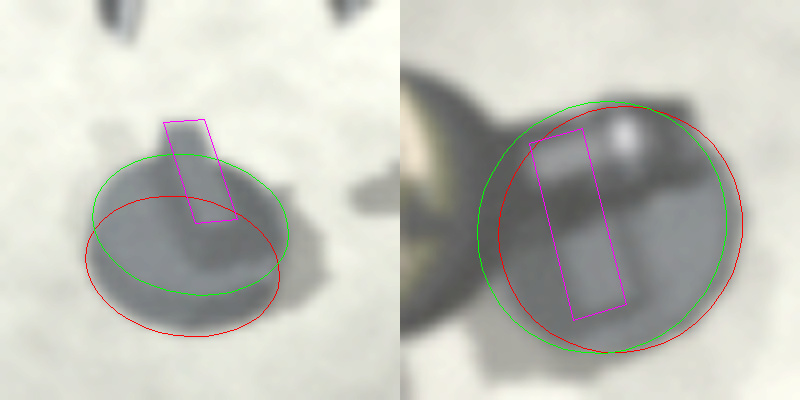

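```bash
python3 -m pendant '[[[0,-0.07,0.9],0,-1],[[0,0,0.9],0,-1],[[0,0,0.9],0,-1],[[0,0,0.9],0,-1],[[0,0,0.9],0,-1],[[0,0,0.2],0,-1],[[0,0,0],0,-1]]'
python3 -c "
from h import *
plan(.402,.288,.034,107.5)"
```

```text
clock: 61.05
tcp_pos: [0.404, 0.2872, 0.0365]
orientation: [-0.0, -0.151, 0.989, -0.0]
wrist_force: [-1.0, 0.9, -0.5]
finger_gap: 0.0858
clock 61.05 yang now 107.39 j6 0.15 TURN shares total -0.02 | SHIFT total [0.08 0.07 0.12] rows 1 each [0.082 0.069 0.123] gap 0.0858 F [-1.   0.9 -0.5]
```

```bash
python3 -m pendant '[[[0.08,0.07,0.1],0,-1],[[0,0,0],0,0],[[0,0,0],0,1],[[0,0,0],0,1],[[0,0,0],0,1],[[0,0,0],0,1],[[0,0,0],0,1],[[0,0,0],0,1]]' 60
python3 -c "
from h import *
plan(.402,.288,.031)"
python3 -m pendant '[[[0,0,-0.5],0,1],[[0,0,-1],0,1],[[0,0,-1],0,1],[[0,0,-1],0,1],[[0,0,-1],0,1],[[0,0,-1],0,1],[[0,0,-1],0,1],[[0,0,-1],0,1],[[0,0,0],0,1]]'
python3 -c "
from ov import *
plan(.6175,.1173,.178,-10)
p=pose()[1];c=[(p[0],p[1],17.5)];z=p[2]-.034
s=cam('scene');T=cam('top')
q=proj(s,(p[0],p[1],p[2]-.02)).astype(int);r=proj(T,(p[0],p[1],p[2]-.02)).astype(int)
cv2.imwrite('pics/ov11.png',np.hstack([draw(s,(q[0]-24,q[1]-24,48,48),8,c,z),draw(T,(r[0]-24,r[1]-24,48,48),8,c,z)]))"
```

```text
clock: 62.05
tcp_pos: [0.4021, 0.2884, 0.0347]
orientation: [0.0, -0.152, 0.988, 0.0]
wrist_force: [-1.2, -0.5, 6.0]
finger_gap: 0.0168
clock 62.05 yang now 107.43 j6 0.16 TURN shares total -0.0 | SHIFT total [ 0.01 -0.02  0.19] rows 1 each [ 0.011 -0.02   0.185] gap 0.0168 F [-1.2 -0.5  6. ]
clock: 63.18
tcp_pos: [0.4023, 0.2886, 0.1853]
orientation: [0.001, -0.151, 0.988, 0.0]
wrist_force: [0.6, 0.3, -3.5]
finger_gap: 0.0167
clock 63.17 yang now 107.43 j6 0.16 TURN shares total 19.57 | SHIFT total [-6.57 12.09  0.37] rows 13 each [-0.505  0.93   0.028] gap 0.0167 F [ 0.6  0.3 -3.5]
```

View pics/ov11.png

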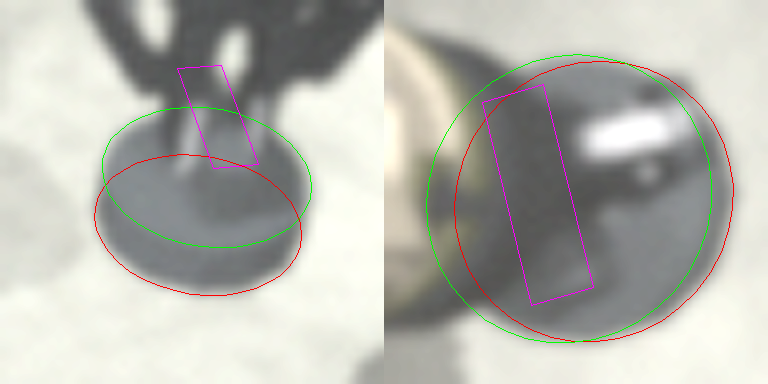

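```bash
python3 -m pendant '[[[0,0,0],1,1],[[0,0,0],1,1],[[0,0,0],1,1],[[0,0,0],1,1],[[0,0,0],1,1],[[0,0,0],1,1],[[0,0,0],1,1],[[0,0,0],1,1],[[0,0,0],1,1],[[0,0,0],1,1],[[0,0,0],1,1],[[0,0,0],1,1]]'
python3 -m pendant '[[[0,0,0],1,1],[[0,0,0],1,1],[[0,0,0],1,1],[[0,0,0],1,1],[[0,0,0],1,1],[[0,0,0],1,1],[[0,0,0],1,1],[[0,0,0],0.6,1],[[0,0,0],0,1]]'
python3 -c "
from h import *
plan(.618,.1173,.178)"
```

```text
clock: 64.78
tcp_pos: [0.4008, 0.2878, 0.1827]
orientation: [-0.001, 0.46, 0.888, -0.001]
wrist_force: [-0.5, -0.2, -4.0]
finger_gap: 0.0168
clock: 65.9
tcp_pos: [0.4009, 0.2879, 0.183]
orientation: [-0.0, 0.767, 0.642, -0.001]
wrist_force: [-0.7, 0.5, -3.8]
finger_gap: 0.0168
clock 65.9 yang now -10.13 j6 2.21 TURN shares total -0.0 | SHIFT total [-6.49 12.18  0.25] rows 13 each [-0.499  0.937  0.019] gap 0.0168 F [-0.7  0.5 -3.8]
```

```bash
python3 -m pendant '[[[-0.5,0.93,0],0,1],[[-0.5,0.93,0],0,1],[[-0.5,0.93,0],0,1],[[-0.5,0.93,0],0,1],[[-0.5,0.93,0],0,1],[[-0.5,0.93,0],0,1],[[-0.5,0.93,0],0,1],[[-0.5,0.93,0],0,1],[[-0.5,0.93,0],0,1],[[-0.5,0.93,0],0,1],[[-0.5,0.93,0],0,1],[[-0.5,0.93,0],0,1]]'
python3 -m pendant '[[[-0.5,0.93,0],0,1],[[0,0,0],0,1],[[0,0,0],0,1]]'
python3 -c "
from h import *
plan(.618,.1173,.142)"
```

```text
clock: 67.4
tcp_pos: [0.6014, 0.1299, 0.1842]
orientation: [-0.0, 0.767, 0.642, 0.0]
wrist_force: [-0.3, -0.1, -3.3]
finger_gap: 0.0167
clock: 67.78
tcp_pos: [0.6165, 0.1176, 0.184]
orientation: [-0.0, 0.767, 0.642, -0.0]
wrist_force: [0.3, 0.5, -3.9]
finger_gap: 0.0165
clock 67.78 yang now -10.18 j6 1.81 TURN shares total -0.0 | SHIFT total [-0.    0.07  2.1 ] rows 3 each [-0.001  0.025  0.7  ] gap 0.0165 F [ 0.3  0.5 -3.9]
```

```bash
python3 -m pendant '[[[0,0.07,0.6],0,1],[[0,0,0.7],0,1],[[0,0,0.7],0,1],[[0,0,0.3],0,1],[[0,0,0],0,1]]'
python3 -m pendant '[[[0,0,0.15],0,1],[[0,0,0],0,1]]'
python3 -c "
from ov import *
plan(.618,.1173,.13)
p=pose()[1];c=[(p[0]-.0006,p[1],79.8)];z=p[2]-.0347
s=cam('scene')
q=proj(s,(p[0],p[1],p[2]-.02)).astype(int)
cv2.imwrite('pics/ov12.png',draw(s,(q[0]-28,q[1]-28,56,56),9,c,z))"
```

```text
clock: 68.4
tcp_pos: [0.6176, 0.1174, 0.1375]
orientation: [-0.0, 0.767, 0.642, -0.001]
wrist_force: [-0.7, -0.0, -2.7]
finger_gap: 0.0167
clock: 68.65
tcp_pos: [0.6184, 0.1174, 0.1356]
orientation: [0.0, 0.767, 0.642, 0.0]
wrist_force: [0.5, -0.2, -4.2]
finger_gap: 0.017
clock 68.65 yang now -10.17 j6 1.81 TURN shares total -0.0 | SHIFT total [-0.01 -0.02  0.28] rows 1 each [-0.007 -0.018  0.279] gap 0.017 F [ 0.5 -0.2 -4.2]
```

View pics/ov12.png

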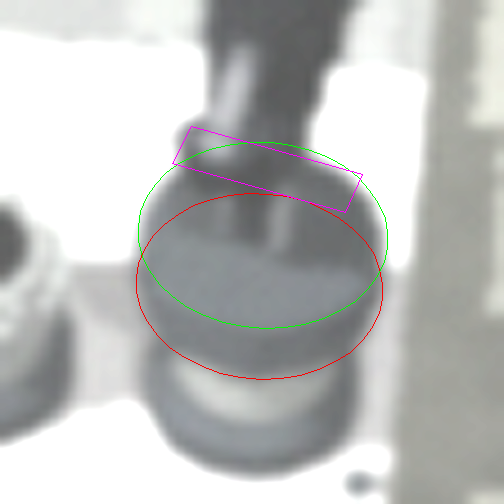

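The cap is over the left pipe with its skirt just below the rim (crop (260,370)). I'll continue down.

```bash
python3 -m pendant '[[[0,0,0.1],0,1],[[0,0,0],0,1]]'
python3 -m pendant '[[[0,0,0.1],0,1],[[0,0,0],0,1]]'
python3 -m pendant '[[[0,0,0.1],0,1],[[0,0,0],0,1]]'
```

```text
clock: 68.95
tcp_pos: [0.6186, 0.1174, 0.135]
orientation: [0.001, 0.767, 0.642, 0.001]
wrist_force: [-2.5, -0.5, 5.8]
finger_gap: 0.0167
clock: 69.2
tcp_pos: [0.6188, 0.1173, 0.1347]
orientation: [0.001, 0.767, 0.642, 0.001]
wrist_force: [-5.1, -1.1, 14.2]
finger_gap: 0.0169
clock: 69.45
tcp_pos: [0.6189, 0.1173, 0.1345]
orientation: [0.002, 0.767, 0.642, 0.002]
wrist_force: [-9.6, -1.8, 22.3]
finger_gap: 0.0166
```

```bash
python3 -m pendant '[[[0,0,-0.13],0,1],[[0,0,0],-0.6,1],[[0,0,0],-0.6,1],[[0,0,0],0,1]]'
python3 -c "
from h import *
plan(.618,.1173,.13)
print(env.get_state()['ft_torque'])"
```

```text
clock: 69.95
tcp_pos: [0.6194, 0.118, 0.1333]
orientation: [0.001, 0.725, 0.689, 0.002]
wrist_force: [-0.1, -0.3, -3.7]
finger_gap: 0.0172
clock 69.95 yang now -2.97 j6 1.68 TURN shares total -0.0 | SHIFT total [-0.04 -0.07  0.17] rows 1 each [-0.037 -0.067  0.167] gap 0.0172 F [-0.1 -0.3 -3.7]
[-0.07835821 -0.01683049 -0.0400975 ]
```

Off the stop already. I'll lower onto the thread top, which should be near TCP z 0.127.

```bash
python3 -m pendant '[[[0,0,0.15],-0.2,1],[[0,0,0],0,1]]'
python3 -m pendant '[[[0,0,0.1],0,1],[[0,0,0],0,1]]'
python3 -m pendant '[[[0,0,0.06],0,1],[[0,0,0],0,1]]'
```

```text
clock: 70.2
tcp_pos: [0.6176, 0.1171, 0.1278]
orientation: [-0.0, 0.718, 0.696, -0.001]
wrist_force: [0.5, 0.3, -3.8]
finger_gap: 0.0166
clock: 70.45
tcp_pos: [0.6177, 0.1171, 0.1276]
orientation: [0.0, 0.718, 0.696, -0.0]
wrist_force: [-3.1, -0.3, 4.3]
finger_gap: 0.0171
clock: 70.7
tcp_pos: [0.6177, 0.1171, 0.1275]
orientation: [0.0, 0.718, 0.696, -0.0]
wrist_force: [-5.4, 0.3, 10.2]
finger_gap: 0.0166
```

```bash
python3 -m pendant '[[[0,0,-0.03],-1,1],[[0,0,-0.03],-1,1],[[0,0,-0.03],-1,1],[[0,0,-0.03],-1,1],[[0,0,-0.03],-1,1],[[0,0,0],0,1]]'
python3 -c "
from h import *
plan(.618,.1173,.13)"
python3 -m pendant '[[[0,0,-0.03],-1,1],[[0,0,-0.03],-1,1],[[0,0,-0.03],-1,1],[[0,0,0],0,1]]'
python3 -c "
from h import *
plan(.618,.1173,.13)"
```

```text
clock: 71.45
tcp_pos: [0.6183, 0.117, 0.1304]
orientation: [0.001, 0.513, 0.858, 0.0]
wrist_force: [-3.0, -1.5, 8.9]
finger_gap: 0.0168
clock 71.45 yang now 28.24 j6 1.14 TURN shares total -0.0 | SHIFT total [ 0.02 -0.01  0.02] rows 1 each [ 0.023 -0.007  0.019] gap 0.0168 F [-3.  -1.5  8.9]
clock: 71.95
tcp_pos: [0.6185, 0.1169, 0.132]
orientation: [0.001, 0.373, 0.928, -0.0]
wrist_force: [-3.4, 0.0, 7.8]
finger_gap: 0.0165
clock 71.95 yang now 46.24 j6 0.82 TURN shares total -0.0 | SHIFT total [ 0.03 -0.    0.1 ] rows 1 each [ 0.031 -0.001  0.102] gap 0.0165 F [-3.4  0.   7.8]
```

```bash
python3 -m pendant '[[[0,0,-0.03],-1,1],[[0,0,-0.03],-1,1],[[0,0,0],0,1]]'
python3 -m pendant '[[[0,0,-0.02],-1,1],[[0,0,0],0,1]]'
python3 -c "
from h import *
plan(.618,.1173,.13)"
```

```text
clock: 72.32
tcp_pos: [0.6186, 0.1169, 0.1332]
orientation: [0.001, 0.274, 0.962, -0.0]
wrist_force: [-2.8, -0.6, 7.1]
finger_gap: 0.0166
clock: 72.58
tcp_pos: [0.6188, 0.117, 0.1337]
orientation: [0.001, 0.223, 0.975, -0.0]
wrist_force: [-2.1, -0.7, 7.1]
finger_gap: 0.0167
clock 72.58 yang now 64.25 j6 0.51 TURN shares total -0.0 | SHIFT total [ 0.04 -0.    0.19] rows 1 each [ 0.045 -0.005  0.186] gap 0.0167 F [-2.1 -0.7  7.1]
```

```bash
python3 -m pendant '[[[0,0,-0.02],-1,1],[[0,0,0],0,1]]'
python3 -m pendant '[[[0,0,0],-1,1],[[0,0,0],0,1]]'
python3 -m pendant '[[[0,0,0],-0.7,1],[[0,0,0],0,1]]'
```

```text
clock: 72.82
tcp_pos: [0.6193, 0.1172, 0.1335]
orientation: [0.001, 0.172, 0.985, 0.0]
wrist_force: [0.7, -0.9, 4.5]
finger_gap: 0.017
clock: 73.08
tcp_pos: [0.6174, 0.1173, 0.1315]
orientation: [-0.001, 0.121, 0.993, -0.0]
wrist_force: [-0.0, 0.1, -3.7]
finger_gap: 0.0166
clock: 73.32
tcp_pos: [0.6171, 0.1174, 0.1312]
orientation: [-0.001, 0.085, 0.996, -0.0]
wrist_force: [0.2, 0.7, -4.5]
finger_gap: 0.017
```

Dropped in: the force is back to the hanging weight. I'll lower to contact.

```bash
python3 -m pendant '[[[0,0,0.15],0,1],[[0,0,0],0,1]]'
python3 -m pendant '[[[0,0,0.1],0,1],[[0,0,0],0,1]]'
python3 -m pendant '[[[0,0,0.06],0,1],[[0,0,0],0,1]]'
```

```text
clock: 73.58
tcp_pos: [0.6177, 0.1174, 0.1287]
orientation: [-0.001, 0.084, 0.996, -0.0]
wrist_force: [-0.5, -0.1, -4.7]
finger_gap: 0.0167
clock: 73.82
tcp_pos: [0.618, 0.1174, 0.1273]
orientation: [-0.0, 0.084, 0.997, 0.0]
wrist_force: [-0.3, 0.4, -4.2]
finger_gap: 0.0168
clock: 74.08
tcp_pos: [0.6181, 0.1174, 0.1263]
orientation: [-0.0, 0.083, 0.997, 0.0]
wrist_force: [-0.4, -0.1, -4.2]
finger_gap: 0.0168
```

```bash
python3 -m pendant '[[[0,0,0.06],0,1],[[0,0,0],0,1]]'
python3 -m pendant '[[[0,0,0.04],0,1],[[0,0,0],0,1]]'
python3 -m pendant '[[[0,0,0.04],0,1],[[0,0,0],0,1]]'
```

```text
clock: 74.32
tcp_pos: [0.6183, 0.1174, 0.1252]
orientation: [0.0, 0.083, 0.997, 0.0]
wrist_force: [0.5, 0.2, -3.7]
finger_gap: 0.0165
clock: 74.58
tcp_pos: [0.6183, 0.1175, 0.1249]
orientation: [0.0, 0.083, 0.997, 0.0]
wrist_force: [-1.1, 0.7, 1.0]
finger_gap: 0.0168
clock: 74.82
tcp_pos: [0.6184, 0.1175, 0.1249]
orientation: [0.001, 0.083, 0.997, 0.0]
wrist_force: [-4.7, 0.3, 5.8]
finger_gap: 0.0164
```

```bash
python3 -m pendant '[[[0,0,0.02],0.6,1],[[0,0,0.03],1,1],[[0,0,0.03],1,1],[[0,0,0.03],1,1],[[0,0,0.03],1,1],[[0,0,0],0,1]]'
python3 -c "
from h import *
plan(.618,.1173,.12)"
python3 -m pendant '[[[0,0,0.03],1,1],[[0,0,0.03],1,1],[[0,0,0.03],1,1],[[0,0,0.03],1,1],[[0,0,0],0,1]]'
python3 -c "
from h import *
plan(.618,.1173,.12);print(env.get_state()['ft_torque'])"
```

```text
clock: 75.58
tcp_pos: [0.6201, 0.1167, 0.1224]
orientation: [0.002, 0.319, 0.948, 0.0]
wrist_force: [1.2, -2.5, 4.9]
finger_gap: 0.0169
clock 75.58 yang now 52.8 j6 0.71 TURN shares total -0.0 | SHIFT total [ 0.1  -0.04  0.12] rows 1 each [ 0.104 -0.039  0.121] gap 0.0169 F [ 1.2 -2.5  4.9]
clock: 76.2
tcp_pos: [0.6201, 0.117, 0.1201]
orientation: [0.002, 0.509, 0.861, 0.001]
wrist_force: [-0.0, -1.6, 5.7]
finger_gap: 0.0173
clock 76.2 yang now 28.81 j6 1.13 TURN shares total -0.0 | SHIFT total [ 0.06 -0.08  0.01] rows 1 each [ 0.061 -0.084  0.007] gap 0.0173 F [-0.  -1.6  5.7]
[-0.44561689 -0.03868551 -0.10627588]
```

```bash
python3 -m pendant '[[[0,0,0.03],0.7,1],[[0,0,0.01],0.6,1],[[0,0,0],0.6,1],[[0,0,0],0,1]]'
python3 -c "
from h import *
plan(.618,.1173,.12);print(env.get_state()['ft_torque'])"
python3 -m pendant '[[[0,0,0],0.6,1],[[0,0,0],0.6,1],[[0,0,0],0,1]]'
python3 -c "
from h import *
plan(.618,.1173,.12);print(env.get_state()['ft_torque'])"
```

```text
clock: 76.7
tcp_pos: [0.62, 0.1166, 0.1201]
orientation: [0.002, 0.592, 0.806, 0.001]
wrist_force: [-0.4, -1.7, 9.4]
finger_gap: 0.0167
clock 76.7 yang now 17.44 j6 1.33 TURN shares total -0.0 | SHIFT total [ 0.06 -0.09  0.01] rows 1 each [ 0.062 -0.088  0.006] gap 0.0167 F [-0.4 -1.7  9.4]
[-0.77695103  0.41235845 -0.0612144 ]
clock: 77.08
tcp_pos: [0.6194, 0.117, 0.1201]
orientation: [0.002, 0.64, 0.768, 0.001]
wrist_force: [-2.8, -2.9, 10.9]
finger_gap: 0.0168
clock 77.08 yang now 10.43 j6 1.45 TURN shares total -0.0 | SHIFT total [ 0.03 -0.06  0.  ] rows 1 each [ 0.028 -0.065  0.004] gap 0.0168 F [-2.8 -2.9 10.9]
[-0.73277174  0.65458673  1.38193521]
```

```bash
python3 -m pendant '[[[0,0,0],0.4,1],[[0,0,0],0,1]]'
python3 -c "
from h import *
plan(.618,.1173,.12);print(env.get_state()['ft_torque'])"
python3 -m pendant '[[[0,0,-0.06],0,1],[[0,0,0],0,0.4],[[0,0,0],0,-0.2],[[0,0,0],0,-1],[[0,0,0],0,-1],[[0,0,0],0,-1],[[0,0,0],0,-1],[[0,0,-0.8],0,-1],[[0,0,-1],0,-1],[[0,0,-1],0,-1],[[0,0,-1],0,-1],[[0,0,-1],0,-1]]'
```

```text
clock: 77.32
tcp_pos: [0.6192, 0.1176, 0.1201]
orientation: [0.001, 0.656, 0.755, 0.001]
wrist_force: [-1.7, -2.3, 11.7]
finger_gap: 0.0169
clock 77.33 yang now 7.99 j6 1.49 TURN shares total -0.0 | SHIFT total [-0.01 -0.06  0.01] rows 1 each [-0.006 -0.06   0.005] gap 0.0169 F [-1.7 -2.3 11.7]
[-0.10607935  0.68390983  0.80668442]
clock: 78.82
tcp_pos: [0.6184, 0.1174, 0.2168]
orientation: [0.001, 0.657, 0.754, 0.001]
wrist_force: [0.2, -0.0, 0.5]
finger_gap: 0.0856
```

```bash
python3 -m pendant '[[[1,0,0],0,-1],[[1,0,0],0,-1],[[1,0,0],0,-1],[[1,0,0],0,-1],[[1,0,0],0,-1],[[1,0,0],0,-1],[[1,0,0],0,-1],[[1,0,0],0,-1],[[1,-0.5,0],0,-1],[[1,-0.5,0],0,-1],[[1,-0.5,0],0,-1],[[1,-0.5,0],0,-1]]'
python3 -c "
from ov import *
s=cam('scene');T=cam('top')
zb=.105-.0195
c=[(.6295,-.0826,62.8),(.6173,.1173,98)]
cv2.imwrite('pics/f1.png',np.hstack([draw(s,(200,170,50,50),8,c,zb),draw(s,(265,175,50,50),8,c,zb)]))
cv2.imwrite('pics/f2.png',cv2.resize(T['color'][150:290,180:320],None,fx=4.2,fy=4.2,interpolation=cv2.INTER_CUBIC))
cv2.imwrite('pics/f3.png',cv2.resize(s['color'],None,fx=1.5,fy=1.5))"
```

```text
clock: 80.32
tcp_pos: [0.5448, 0.3509, 0.2149]
orientation: [0.0, 0.657, 0.754, 0.0]
wrist_force: [0.1, 0.9, 0.1]
finger_gap: 0.0856
```

View pics/f1.png

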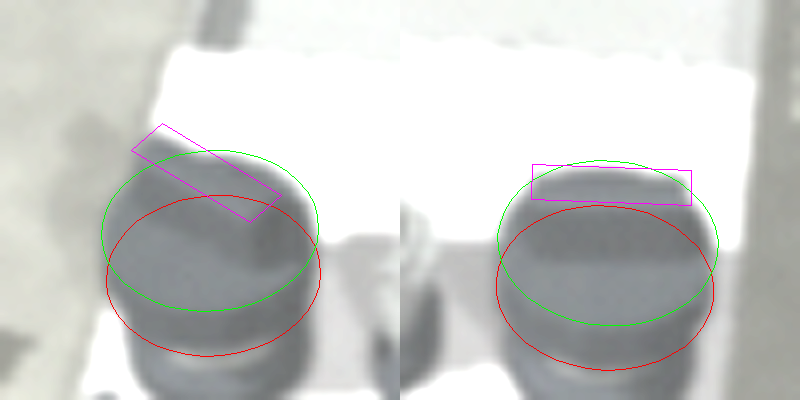

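View pics/f2.png

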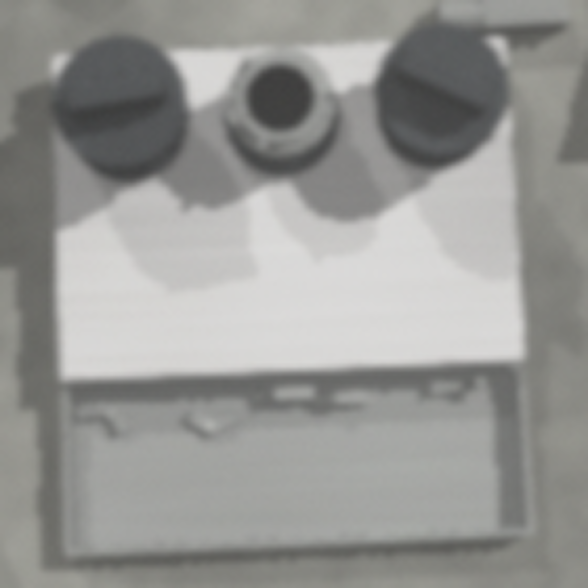

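View pics/f3.png

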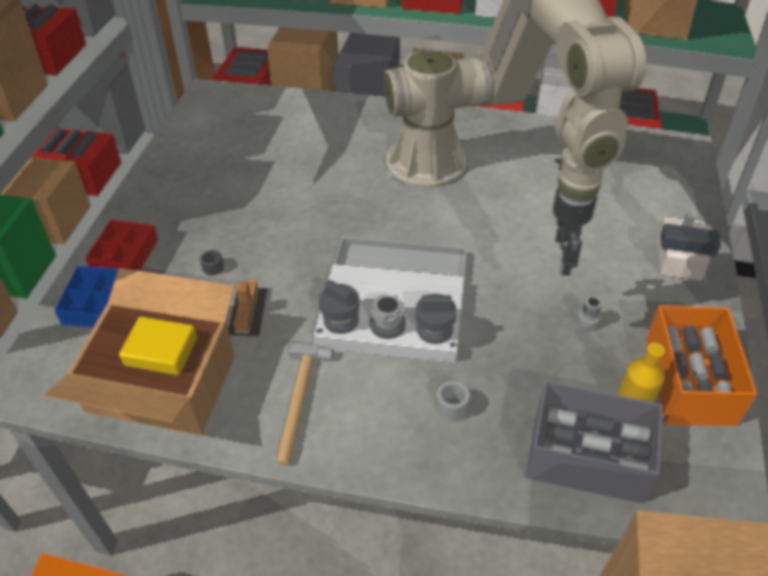

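All checks agree:
- **Chips:** all five lie in the tray (crop: (110,420), (207,425), (293,392), (350,400), (450,385)) and the plate is clear.
- **Caps:** both match the model at home height.
- **Bench:** the scraper stands on its mat at (245,307), and the bystanders are in place.

I'll hand in.

```bash
python3 -c "
from h import *
print(env.hand_in())"
```

```text
the job is handed in; nothing more can be done
None
```

The job is done and handed in at about 80 s of the 210 s allowed.

- **Chips:** I swept all five off the plate into the tray with the scraper, in three passes. The last pictures show the plate clear and all five in the tray.
- **Scraper:** it stands back on its mat, as the last scene picture shows.
- **Caps:** I found two caps and put them on the right and left pipes; the middle pipe stays bare. Each went on upright, was turned back until it dropped into the thread, then screwed forward to the stop.
- **Home check:** both caps ended at about 9.5 mm above the rim by tool height (right 9.5, left 9.4), and a model overlay agreed to about a pixel or two.
- **Less certain:** when I tightened the left cap, the torque peaked at about 1.4 Nm and then fell to 0.8 Nm on the last nudge. Its height did not change, so I took that as pad slip and did not grip it again to check. The right cap reached 1.9 Nm.
- **Other things:** the other items on the bench were not touched.

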